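# Fetch the shower cap case from behind the mug and swab pot

### The job

Move the white mug and the clear swab pot out of the way so that both stand upright in the grey side tray; then lift the pink shower cap case straight up out of the clip rail, from between its neighbours, and stand it in the orange pocket. Only after that put the mug back on the round red coaster and the swab pot back on the square blue coaster, each standing upright wholly on its coaster, and leave the blue and the green case in the rail.

Things in the scene. Friction and masses are not known exactly. Their poses are not given: they have to be found in the camera images.
- mug_mid (a point): White ceramic mug, 90 mm tall, 62 mm outer diameter from 24 mm up to the rim, foot 52 mm across, about 0.2 kg. Point: on its axis, 45 mm above the underside. Own +y points to the handle (out to 57 mm from the axis, 22 to 76 mm high), at the start roughly away from the rail (within 0.35 rad). Grip the body from above along the rail's length, where about 25 mm is free on either side.
- pot_mid (a point): Clear round swab pot, 100 mm tall overall, 74 mm across the lid, foot 52 mm across, about 0.1 kg. The lid is fixed on, its top 74 mm above the underside; on it a brown wooden knob, 20 mm diameter, 26 mm tall (74 to 100 mm), by which to pick the pot up. Point: on the axis, 50 mm above the underside (the knob spans 24 to 50 mm above it).
- cap_case_mid (a point): Pink flat shower cap case, white trim line over its top, upright in one of the rail's three bays: 18 mm thick (own x), 64 mm wide (own y), 85 mm tall. Point: its centre, 42.5 mm above the underside. About 50 g, loose in its bay with 1.5 mm of play on every side; no spring force.
- comb_case_mid (a point): Blue comb case, same size and shape as the pink case, standing in another bay of the rail; to be left there. The point is its centre.
- soap_case_mid (a point): Green soap case, same size and shape as the pink case, standing in another bay of the rail; to be left there. The point is its centre.
- rail: White clip rail fixed on the shelf, 27 mm deep (its x), 219 mm long (its y). Bays at y = -70, 0 and 70 mm; cases stand 8 mm above the shelf. Steel clips before and behind each case and dividers between them reach 33 mm above the shelf (rolled tips 35), so a case is free after rising 25 mm. Origin: centre of the underside; -x looks towards the mug, pot and robot.
- mug_coaster: Round red coaster, 76 mm in diameter, 4 mm thick, fixed on the shelf 54 mm in front of the rail's centre line and 48 mm to one side; the mug's place. Origin: centre of its underside, on the shelf surface.
- pot_coaster: Square blue ceramic coaster, 76 mm by 76 mm, 4 mm thick, fixed on the shelf 54 mm in front of the rail's centre line and 48 mm to the other side; the swab pot's place. Origin: centre of its underside, on the shelf surface.
- tray: Grey shallow side tray fixed on the shelf, 250 mm (its x) by 140 mm (its y), rim 14 mm tall, walls 5 mm thick, inner floor 5 mm above the shelf. Origin: centre of the underside. Empty at the start, room for the mug and the pot one behind the other along its x (for example 55 mm either side of the centre).
- pocket: Orange open-topped pocket fixed on the shelf, inside 34 mm (its x) by 84 mm (its y), walls 4 mm thick and 45 mm tall, inner floor 4 mm above the shelf, on a thin orange foot plate 90 by 130 mm. The pink case stands in it upright with its 64 mm width along the pocket's y. Origin: centre of the underside.
There are look-alikes about, which are no part of the job. What is shaped like the part that bears pot_mid but purple or turquoise is not meant.

How it is judged:
By the outcome, as a careful person would: the job done as asked, in the order asked, and still so for the second after the job is handed in, with the robot touching nothing.
It also fails if it takes over 136 s, if anything falls off the work surface, if the arm or the gripper's body presses on something with over 40 N, if the wrist force passes 120 N, or if a joint passes its speed limit or range.

### The arm

A 6-joint arm with a two-finger parallel gripper is mounted at the origin on the work surface. World frame = base frame: x ahead of the robot, y to its left, z up, the work surface at z = 0. Lengths are in m, angles in rad, forces in N, time in s.
With the tool pointing down it reaches from about 0.425 to 0.95 m from the base axis. Payload 14.7 kg.
Tool frame: the origin (TCP) lies at the very end of the fingers, on their centre line; the grasp point (between the pads) lies 19 mm behind it (robot.hold_point_z is the distance from the TCP to the grasp point, in m); z points along the fingers, y is the line along which they close (so a half turn about z gives the same grasp; the last joint's range is limited). The gripper opens to 85 mm and grips with 20 to 120 N. Pads are 22 mm wide; open, the fingers measure 114 mm over their backs; the gripper's body (76 mm by 85 mm) begins 54 mm behind the grasp point. The pads swing forward as they close: fully open they stand 13 mm farther back than shut.
Start: joints at [1.221, 0.48, 1.596, -0, 1.065, -0.047], TCP at [0.194, 0.62, 0.231] pointing down, gripper open.
Joint ranges: [-2.75, 2.75], [-0.82, 2.05], [0.23, 2.67], [-1.56, 4.7], [0.09, 2.69], [-2.92, 2.92]. Speed limits (rad/s): [1.89, 1.89, 2.39, 3.01, 3.01, 3.01].

### API

Orientations are given as [roll, pitch, yaw] about the fixed x, y, z axes, in that order (R = Rz(yaw) Ry(pitch) Rx(roll)).
In Python, from plant import robot gives the robot as it stands. The module is installed in compiled form; this text tells all that it offers.
- The arm moves only by the shell command python3 -m handwheel 'ROWS' [OPENING] [FORCE]. ROWS is JSON, a list of rows, each an object of numbers: "tx", "ty", "tz": the shift along the tool's x, y, z in m; "rx", "ry", "rz": the turn, a rotation vector about the tool's x, y, z in rad. A call has 1 to 8 rows; each row shifts and turns the commanded pose from where the row before left it, along the tool's axes as they then stand; what a row does not reach is not made up. A row lasts 1/10 s, in which the tool goes at most 50 mm and 8.59 degrees, less where a joint would pass 70% of its speed; a pose out of reach is approached as far as the arm can. A call with a gripper value outside its range is refused whole. OPENING is the opening, from 0 (shut) to 1 (fully open), set as the call begins (- or left out, the last holds). The fingers move at their own pace and stop on an object; FORCE is the grip in N (left out, the last holds). Time passes only in rows, so rows that do not move let the fingers close. It gives the time, the measured TCP pose, the force, the opening and the grip force at its end, in the units of the state.
- robot.observe(): the state, without advancing time (a new reading comes with each control period).
- robot.capture(name): name is "scene" or "top" or "wrist"; returns a dict with "pixels" (384x512x3 uint8, blue, green, red), "mtx" (3x3 intrinsics, pixels), "k1" (the pictures are not rectified: a ray, as slopes to the right and down, at radius r is drawn at 1 + k1 r^2 times it, then the intrinsics apply), "R" (3x3) and "t" (3): a world point X has camera coordinates R X + t; the wrist camera has in their place "T_tool_cam" (4x4, takes a point from camera to tool coordinates, whose origin is the TCP and whose axes are the flange's). Camera axes: x right, y down, z forward; pixel columns grow to the right and rows downward; lengths in m; the calibration is good to about 2 mm. A picture is of the moment at which its call begins: read the wrist's pose just before it. There is no depth.
- robot.sign_off(): hands the job in; it is judged then, once.
The state is a dict: "t": time; "joint_positions": joint angles; "joint_vel": joint speeds; "effort": joint torques, N m; "position": TCP position; "eef_rot": TCP orientation; "wrist_force": force on the tool from outside, world axes, zero at the start; "ft_torque": the same for the moment, N m; "grip_width": opening from 0.0 (shut) to 1.0 (fully open); "gripper_force": force on a finger pad.
Only numpy, scipy, OpenCV 4.12 (cv2) and the standard library are available. Lean on these libraries where they do the work, as an engineer would, in place of code of your own. Each camera call takes 0.05 s, during which the arm holds its last target. There are 200 camera calls.

## Working session

There is one attempt and no reset: what is moved stays moved. The work goes in short steps, Python scripts to look and compute and a shell command to move; the robot and the scene stay as the last step left them, time stands still between calls to the robot, and variables do not carry over. Pictures are saved under pics/ and viewed, at most 14 in all, crops included, and the job is handed in when it is done.

```bash
mkdir -p pics; cat > h.py <<'E'
import numpy as np, cv2
from plant import robot
from scipy.spatial.transform import Rotation as Ro
def cap(n,save=None):
    s=robot.observe(); c=robot.capture(n)
    if 'R' not in c or c.get('R') is None:
        T=np.eye(4);T[:3,:3]=Ro.from_euler('xyz',s['eef_rot']).as_matrix();T[:3,3]=s['position']
        W=np.linalg.inv(T@np.array(c['T_tool_cam']));c['R']=W[:3,:3];c['t']=W[:3,3]
    c['R']=np.array(c['R']);c['t']=np.array(c['t']).ravel()
    if save: cv2.imwrite('pics/'+save,c['pixels'])
    return c
def D(c): return np.array([c['k1'],0,0,0],float)
def ray(c,uv):
    p=cv2.undistortPoints(np.array(uv,float).reshape(-1,1,2),np.array(c['mtx']),D(c)).reshape(-1,2)
    d=np.c_[p,np.ones(len(p))]@c['R']; o=-c['R'].T@c['t']
    return o,d/np.linalg.norm(d,axis=1)[:,None]
def onz(c,uv,z):
    o,d=ray(c,uv); return o+d*((z-o[2])/d[:,2])[:,None]
def tri(views): # [(c,uv)]
    A=np.zeros((3,3));b=np.zeros(3);L=[]
    for c,uv in views:
        o,d=ray(c,[uv]);P=np.eye(3)-np.outer(d[0],d[0]);A+=P;b+=P@o;L.append((o,P))
    X=np.linalg.solve(A,b);return X,[np.linalg.norm(P@(X-o)) for o,P in L]
def proj(c,X):
    return cv2.projectPoints(np.array(X,float).reshape(-1,1,3),cv2.Rodrigues(c['R'])[0],c['t'],np.array(c['mtx']),D(c))[0].reshape(-1,2)
E
python3 - <<'E'
from h import *
s=robot.observe();print(s)
print(robot.hold_point_z)
for n in('scene','top','wrist'):
    c=cap(n,n+'0.png');print(n,c['mtx'],c['k1'],-c['R'].T@c['t'])
a=[cv2.imread(f'pics/{n}0.png') for n in('scene','top')]
E
```

```text
{'t': 0.0, 'joint_positions': array([ 1.22137971e+00,  4.80788564e-01,  1.59686172e+00,  1.39665719e-05,
        1.06508379e+00, -4.65644792e-02]), 'joint_vel': array([ 2.60564108e-04,  6.18578521e-04, -1.09366342e-04, -1.72566305e-03,
       -7.16034859e-05,  5.93601976e-04]), 'effort': array([-2.09176484e-03, -9.50667214e+01, -4.30159700e+01, -4.05531455e-04,
        1.27754855e-02,  1.05844575e-05]), 'position': array([0.19367617, 0.62005997, 0.23070499]), 'eef_rot': array([-3.14045304e+00, -6.53278887e-05,  2.83873371e+00]), 'wrist_force': array([ 0.9173222 , -0.76212273,  0.06446984]), 'ft_torque': array([-0.00037399,  0.0160138 ,  0.02741483]), 'gripper_force': 0.0, 'grip_width': 0.9987132573978735}
0.0187
scene [[363.71906067   0.         259.65962872]
 [  0.         363.71906067 188.07967755]
 [  0.           0.           1.        ]] 0.02419270122663249 [1.0392872  0.01269639 0.78194538]
top [[464.46971497   0.         243.59010953]
 [  0.         464.46971497 189.04838739]
 [  0.           0.           1.        ]] -0.14670084143762602 [0.36280391 0.01000357 1.04826449]
wrist [[336.60159122   0.         254.86337129]
 [  0.         336.60159122 191.43600645]
 [  0.           0.           1.        ]] -0.03557698877975226 [0.1284815  0.64180478 0.37346376]
```

View pics/scene0.png

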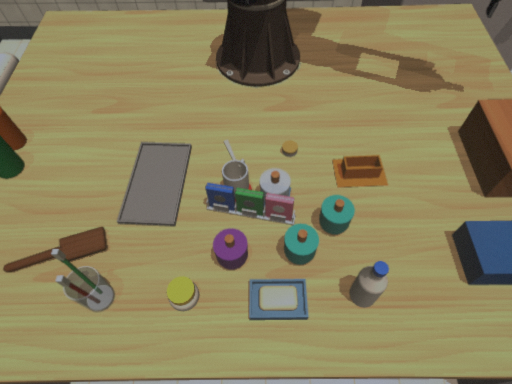

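View pics/top0.png

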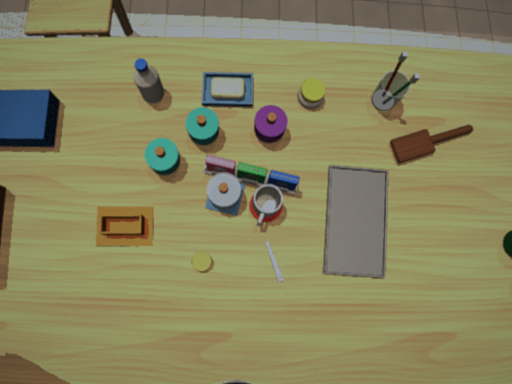

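The scene shows the white mug (236,178), the clear pot with brown knob (275,185), the rail with blue, green and pink cases (220,197 / 250,202 / 279,207), the grey tray (157,183) and the orange pocket (361,168). The top view shows the same: mug (268,200), pot (224,190), pink (220,165), tray (357,221), pocket (123,225).
Pot candidates in the top view are clear (224,190), turquoise (203,125) and (162,156), and purple (271,123). The clear one on the blue coaster fits the description. I'll confirm it in a crop.

```bash
cat > m.py <<'E'
from h import *
def blob(img,lo,hi,box,n=1):
    x0,y0,x1,y1=box; hsv=cv2.cvtColor(img,cv2.COLOR_BGR2HSV)
    m=cv2.inRange(hsv,lo,hi); k=np.zeros_like(m);k[y0:y1,x0:x1]=m[y0:y1,x0:x1]
    cs=cv2.findContours(k,cv2.RETR_EXTERNAL,cv2.CHAIN_APPROX_NONE)[0]
    c=max(cs,key=cv2.contourArea); M=cv2.moments(c)
    return c.reshape(-1,2),np.array([M['m10'],M['m01']])/M['m00'],cv2.contourArea(c)
E
python3 - <<'E'
from m import *
S=cap('scene');T=cap('top')
s=S['pixels'];t=T['pixels']
a=cv2.resize(t[140:225,190:310],(800,567),interpolation=cv2.INTER_CUBIC)
b=cv2.resize(s[140:230,195:305],(400,327),interpolation=cv2.INTER_CUBIC)
a=cv2.resize(a,(400,283));cv2.imwrite('pics/crop1.png',np.vstack([a,b]))
def rep(n,v): print(n,np.round(v,3).tolist())
kn=((5,100,100),(16,255,255))
kT=blob(t,*kn,(210,175,235,198));kS=blob(s,*kn,(265,168,285,185))
rep('knob',np.r_[kT[1],kS[1],kT[2],kS[2]]);X=tri([(T,kT[1]),(S,kS[1])]);rep('knob X',X[0]);print(X[1])
for n,lo,hi,bt,bs in(('blue',(108,120,60),(130,255,255),(262,165,305,195),(200,178,236,214)),
 ('green',(45,100,50),(75,255,255),(235,160,270,185),(234,185,266,217)),
 ('pink',(150,60,90),(178,255,255),(200,150,240,178),(262,190,298,222))):
    A=blob(t,lo,hi,bt);B=blob(s,lo,hi,bs)
    rep(n,np.r_[A[1],A[2],B[1],B[2]]);rep(n+' top@.08',onz(T,[A[1]],.08)[0])
    rep(n+' rectT',cv2.boxPoints(cv2.minAreaRect(A[0])));
for n,lo,hi,bt,z in(('pocket',(8,150,80),(17,255,255),(90,200,160,250),0.0),('tray',(0,0,60),(179,70,190),(315,155,400,285),.014)):
    A=blob(t,lo,hi,bt);bx=cv2.boxPoints(cv2.minAreaRect(A[0]));P=onz(T,bx,z)
    rep(n,P[:,:2]);rep(n+' ctr',P.mean(0));rep('sides',[np.linalg.norm(P[0]-P[1]),np.linalg.norm(P[1]-P[2])])
    rep('yaw',[np.arctan2(*(P[1]-P[0])[1::-1]),np.arctan2(*(P[2]-P[1])[1::-1])])
E
```

```text
knob [223.08, 187.0, 274.958, 174.185, 44.0, 31.5]
knob X [0.552, 0.04, 0.101]
[np.float64(0.0005663300092432118), np.float64(0.0005663300092432114)]
blue [283.278, 179.131, 88.0, 218.792, 188.224, 130.0]
blue top@.08 [0.576, -0.088, 0.08]
blue rectT [[268.5920104980469, 177.71200561523438], [269.5360107421875, 173.7469940185547], [297.61199951171875, 180.43099975585938], [296.6669921875, 184.39700317382812]]
green [251.339, 171.532, 90.5, 248.526, 195.008, 87.5]
green top@.08 [0.591, -0.019, 0.08]
green rectT [[237.1909942626953, 170.50599670410156], [238.15199279785156, 166.34300231933594], [265.53900146484375, 172.66299438476562], [264.5790100097656, 176.8260040283203]]
pink [222.111, 165.306, 18.0, 278.488, 206.738, 395.5]
pink top@.08 [0.604, 0.044, 0.08]
pink rectT [[205.52999877929688, 163.6300048828125], [206.0, 161.0], [234.17300415039062, 166.031005859375], [233.7030029296875, 168.66099548339844]]
pocket [[0.447, 0.315], [0.498, 0.319], [0.501, 0.212], [0.45, 0.209]]
pocket ctr [0.474, 0.264, 0.0]
sides [0.051, 0.107]
yaw [0.072, -1.543]
tray [[0.378, -0.184], [0.629, -0.2], [0.625, -0.348], [0.371, -0.325]]
tray ctr [0.501, -0.264, 0.014]
sides [0.251, 0.148]
yaw [-0.065, -1.597]
```

View pics/crop1.png

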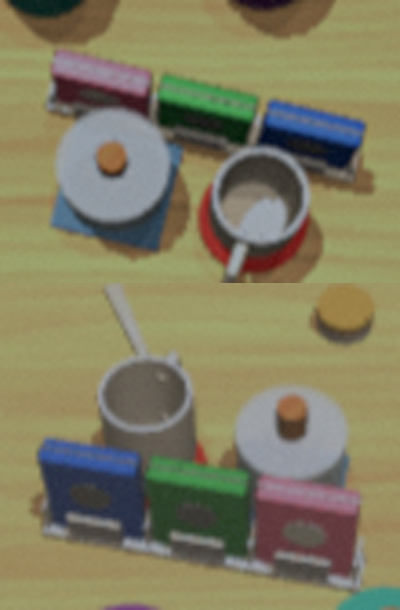

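The crop confirms the clear pot: white lid, brown knob, on the blue square coaster, beside pink. The mug is on the red coaster with its handle towards the robot. Knob at (0.552, 0.040), top about 0.10, which is plausible. I'll take the pot first. Next I move above the group and look from close by.

```bash
cat > go.py <<'E'
import sys; from h import *
# target x y z [yaw]: gives rz (do first) then tool-frame shifts
a=list(map(float,sys.argv[1:])); s=robot.observe(); R=Ro.from_euler('xyz',s['eef_rot'])
yaw=a[3] if len(a)>3 else s['eef_rot'][2]
G=Ro.from_euler('xyz',[np.pi,0,yaw]); d=np.array(a[:3])-s['position']
print('t',round(s['t'],1),'pos',s['position'].round(4),'rot',s['eef_rot'].round(3),'j',s['joint_positions'].round(2),'F',s['wrist_force'].round(1),'w',round(s['grip_width'],3),'f',round(s['gripper_force'],1))
print('rotvec',(R.inv()*G).as_rotvec().round(4),'shift',G.inv().apply(d).round(4),'dist',np.linalg.norm(d).round(3))
E
python3 -m handwheel '[{"rz":-0.1},{"tx":-0.0315,"ty":-0.0358,"tz":-0.0047},{"tx":-0.0315,"ty":-0.0358,"tz":-0.0047},{"tx":-0.0315,"ty":-0.0358,"tz":-0.0047},{"tx":-0.0315,"ty":-0.0358,"tz":-0.0047},{"tx":-0.0315,"ty":-0.0358,"tz":-0.0047},{"tx":-0.0315,"ty":-0.0358,"tz":-0.0047},{"tx":-0.0315,"ty":-0.0358,"tz":-0.0047}]' 0.6 30
python3 -m handwheel '[{"tx":-0.0315,"ty":-0.0358,"tz":-0.0047},{"tx":-0.0315,"ty":-0.0358,"tz":-0.0047},{"tx":-0.0315,"ty":-0.0358,"tz":-0.0047},{"tx":-0.0315,"ty":-0.0358,"tz":-0.0047},{"tx":-0.0315,"ty":-0.0358,"tz":-0.0047},{"tx":-0.0315,"ty":-0.0358,"tz":-0.0047},{"tx":-0.0315,"ty":-0.0358,"tz":-0.0047},{}]'
python3 go.py 0.552 0.04 0.30 2.94
python3 - <<'E'
from h import *
s=robot.observe();c=cap('wrist','w1.png')
print(proj(c,[[.552,.04,.104],[.604,.044,.093],[.53,-.056,.094],[.592,-.02,.033]]).round(0))
E
```

```text
t 0.2 pos [0.1937 0.6202 0.231 ] rot [-3.141 -0.     2.839] j [ 1.22  0.48  1.6  -0.    1.07 -0.05] F [ 0.6  0.1 -0. ] w 1.001 f 0.0
rotvec [-6.000e-04 -1.000e-04 -1.012e-01] shift [-0.4672 -0.4968 -0.069 ] dist 0.685
[[ -73.  548.]
 [ -43.  560.]
 [-127.  536.]
 [ -51.  515.]]validation failed for argument at $[0]...
validation failed for argument at $[0]...
```

View pics/w1.png

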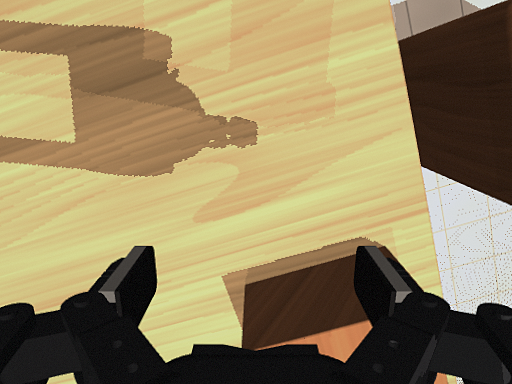

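The picture is still the start pose, with the floor edge and the shadow of the arm, because the rows were refused. I'll try full rows.

```bash

python3 -m handwheel '[{"tx":0,"ty":0,"tz":0,"rx":0,"ry":0,"rz":-0.1},{"tx":-0.0315,"ty":-0.0358,"tz":-0.0047,"rx":0,"ry":0,"rz":0},{"tx":-0.0315,"ty":-0.0358,"tz":-0.0047,"rx":0,"ry":0,"rz":0},{"tx":-0.0315,"ty":-0.0358,"tz":-0.0047,"rx":0,"ry":0,"rz":0},{"tx":-0.0315,"ty":-0.0358,"tz":-0.0047,"rx":0,"ry":0,"rz":0},{"tx":-0.0315,"ty":-0.0358,"tz":-0.0047,"rx":0,"ry":0,"rz":0},{"tx":-0.0315,"ty":-0.0358,"tz":-0.0047,"rx":0,"ry":0,"rz":0},{"tx":-0.0315,"ty":-0.0358,"tz":-0.0047,"rx":0,"ry":0,"rz":0}]' 0.6 30
python3 go.py 0.55 0.0 0.30 2.94
```

```text
t: 1.1
position: [0.3599, 0.3289, 0.2645]
eef_rot: [3.141, 0.0, 2.939]
wrist_force: [0.9, 0.4, 0.6]
grip_width: 0.603
gripper_force: 0.0
t 1.1 pos [0.3599 0.3289 0.2645] rot [3.141 0.    2.939] j [ 0.68  0.21  1.92 -0.    1.01 -0.69] F [0.9 0.4 0.6] w 0.603 f 0.0
rotvec [ 0.0003  0.0003 -0.0009] shift [-0.2521 -0.2841 -0.0355] dist 0.382
```

```bash

python3 -m handwheel '[{"tx":-0.0315,"ty":-0.0355,"tz":-0.005,"rx":0,"ry":0,"rz":0},{"tx":-0.0315,"ty":-0.0355,"tz":-0.005,"rx":0,"ry":0,"rz":0},{"tx":-0.0315,"ty":-0.0355,"tz":-0.005,"rx":0,"ry":0,"rz":0},{"tx":-0.0315,"ty":-0.0355,"tz":-0.005,"rx":0,"ry":0,"rz":0},{"tx":-0.0315,"ty":-0.0355,"tz":-0.005,"rx":0,"ry":0,"rz":0},{"tx":-0.0315,"ty":-0.0355,"tz":-0.005,"rx":0,"ry":0,"rz":0},{"tx":-0.0315,"ty":-0.0355,"tz":-0.005,"rx":0,"ry":0,"rz":0},{"tx":-0.0315,"ty":-0.0355,"tz":-0.005,"rx":0,"ry":0,"rz":0}]'
python3 go.py 0.552 0.04 0.30 2.94
python3 - <<'E'
from h import *
c=cap('wrist','w2.png')
print(proj(c,[[.552,.04,.104],[.604,.044,.093],[.53,-.056,.094],[.592,-.02,.033]]).round(0))
E
```

```text
t: 1.9
position: [0.5496, -0.0004, 0.3046]
eef_rot: [3.141, 0.0, 2.939]
wrist_force: [0.7, -0.1, 0.8]
grip_width: 0.595
gripper_force: 0.0
t 1.9 pos [ 5.496e-01 -4.000e-04  3.046e-01] rot [3.141 0.    2.939] j [-0.06  0.27  1.74  0.    1.14 -1.42] F [ 0.7 -0.1  0.8] w 0.595 f 0.0
rotvec [ 0.0001  0.0004 -0.0015] shift [0.0057 0.0401 0.0046] dist 0.041
[[292. 159.]
 [303. 202.]
 [199. 155.]
 [246. 188.]]
```

View pics/w2.png

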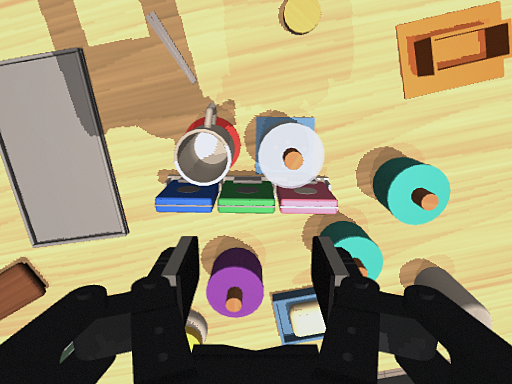

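The wrist view shows the knob (292,159), mug rim (203,158), case tops blue (186,207), green (247,208) and pink (308,208), tray (65,147), pocket (462,48). My predicted pixels match. Now I measure.

```bash
cat > meas.py <<'E'
from m import *
W=cap('wrist');T=cap('top');S=cap('scene');w=W['pixels'];t=T['pixels'];s=S['pixels']
def rep(n,v): print(n,np.round(v,4).tolist())
kn=((5,100,100),(16,255,255))
A=blob(w,*kn,(278,145,308,175));rep('knob px',np.r_[A[1],A[2]])
B=blob(t,*kn,(210,175,235,198));C=blob(s,*kn,(265,168,285,185));X=tri([(W,A[1]),(T,B[1]),(S,C[1])]);rep('knob 3-view',X[0]);rep('res',X[1])
rep('lid ctr@.078',onz(W,[blob(w,(90,0,190),(179,40,255),(255,115,330,190))[1]],.078)[0])
hsvs={'blue':((108,120,60),(130,255,255),(150,170,222,216)),'green':((45,100,50),(75,255,255),(215,170,280,216)),'pink':((150,60,90),(178,255,255),(275,180,345,216))}
pts=[]
for n,(lo,hi,bx) in hsvs.items():
    k=blob(w,lo,hi,bx)[0]; x0,x1=k[:,0].min(),k[:,0].max()
    e=[(x,k[k[:,0]==x,1].max()) for x in range(x0+6,x1-5)]
    p=onz(W,e,.093)[:,:2]; pts.append(p); E=onz(W,[(x0,k[k[:,0]<=x0+2,1].mean()),(x1,k[k[:,0]>=x1-2,1].mean())],.093); rep(n+' mid,width',[*E.mean(0)[:2],np.linalg.norm(E[0]-E[1])])
    rep(' edge mean',p.mean(0))
P=np.vstack(pts);vx,vy,x0,y0=cv2.fitLine(P.astype(np.float32),cv2.DIST_HUBER,0,.01,.01).ravel()
if vy<0:vx,vy=-vx,-vy
yaw=-np.arctan2(vx,vy);rep('rail yaw',[yaw]);ex=np.array([np.cos(yaw),np.sin(yaw)])
for n,p in zip(hsvs,pts): rep(n+' centre',p.mean(0)-.009*ex)
# case height check: back top edge of pink in two views: mid of edge in wrist vs top
for n,c,lo,hi,bx,z in (('pocket foot',W,(8,140,80),(19,255,255),(385,0,511,105),0.0),('tray W',W,(0,0,60),(179,80,210),(0,40,135,260),.014),('pocket T',T,(7,140,70),(19,255,255),(90,200,160,250),0.),('redT',T,(0,150,80),(4,255,255),(245,175,290,225),.004)):
    k=blob(c['pixels'],lo,hi,bx);b=cv2.boxPoints(cv2.minAreaRect(cv2.convexHull(k[0])));P=onz(c,b,z);rep(n+' px',b);rep(' ctr',P.mean(0));rep(' sides',[np.linalg.norm(P[0]-P[1]),np.linalg.norm(P[1]-P[2])]);rep(' yaws',[np.arctan2(*(P[1]-P[0])[1::-1]),np.arctan2(*(P[2]-P[1])[1::-1])])
# red coaster circle fit & mug rim
hw=cv2.cvtColor(w,cv2.COLOR_BGR2HSV)
v=cv2.convexHull(blob(w,(0,140,100),(5,255,255),(165,100,250,185))[0]).reshape(-1,2);rep('red hull world x/y range',np.r_[onz(W,v,.004).min(0),onz(W,v,.004).max(0)])
cv2.imwrite('pics/w3.png',cv2.resize(w[90:220,145:345],(800,520),interpolation=cv2.INTER_CUBIC))
E
python3 meas.py
```

```text
knob px [298.0539, 154.657, 241.0]
knob 3-view [0.5519, 0.0398, 0.1012]
res [0.0025, 0.0031, 0.0009]
lid ctr@.078 [0.5528, 0.0401, 0.078]
blue mid,width [0.5703, -0.0814, 0.0679]
 edge mean [0.5804, -0.0838]
green mid,width [0.5883, -0.0177, 0.0617]
 edge mean [0.5945, -0.0189]
pink mid,width [0.5988, 0.0494, 0.0671]
 edge mean [0.6035, 0.0484]
rail yaw [-0.17669999599456787]
blue centre [0.5715, -0.0822]
green centre [0.5856, -0.0173]
pink centre [0.5947, 0.05]
pocket foot px [[391.955810546875, 21.010299682617188], [505.489990234375, -5.39300012588501], [522.4525146484375, 67.5458984375], [408.9183044433594, 93.94920349121094]]
 ctr [0.4775, 0.27, -0.0]
 sides [0.1416, 0.0924]
 yaws [1.5991, 0.2199]
tray W px [[-20.349000930786133, 61.816898345947266], [82.18450164794922, 35.130001068115234], [133.08050537109375, 230.67770385742188], [30.546899795532227, 257.364501953125]]
 ctr [0.5052, -0.2618, 0.014]
 sides [0.1373, 0.2554]
 yaws [1.5708, -0.0577]
pocket T px [[96.23500061035156, 236.42149353027344], [103.2865982055664, 206.2001953125], [111.0, 208.0], [103.94830322265625, 238.22129821777344]]
 ctr [0.4837, 0.3142, 0.0]
 sides [0.071, 0.0188]
 yaws [-0.1613, -1.7689]
redT px [[247.0308074951172, 199.75390625], [252.0, 198.0], [258.0, 215.0], [253.0308074951172, 216.75390625]]
 ctr [0.5258, -0.0257, 0.004]
 sides [0.0121, 0.0414]
 yaws [-1.2042, -2.7891]
red hull world x/y range [0.4986, -0.0414, 0.004, 0.5648, -0.0169, 0.004]
```

View pics/w3.png

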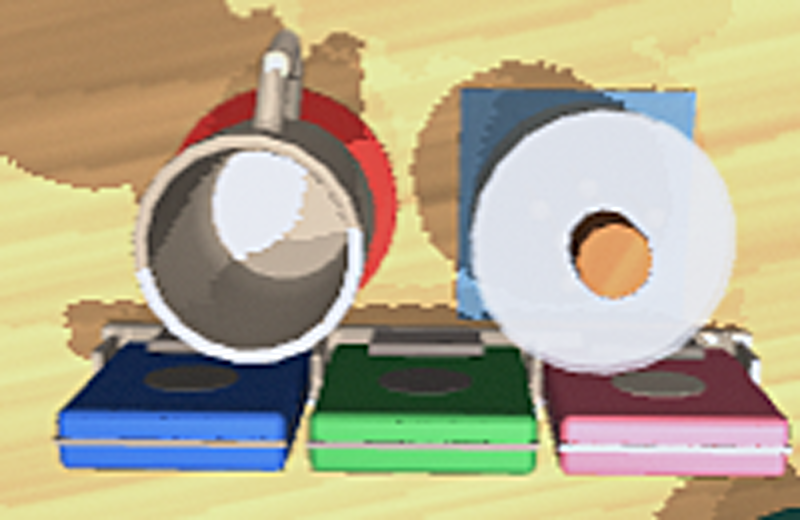

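The crop (4×, offset 145,90) shows the knob top at (616,262), the mug rim circle centred (250,249), trim lines at (173,443), (424,446) and (673,450), the blue coaster's front edge from (460,90) to (696,90), and the handle leaning to (285,45).

```bash
python3 - <<'E'
from m import *
W=cap('wrist');T=cap('top');S=cap('scene')
f=lambda p:np.array(p,float).reshape(-1,2)/4+[145-.375,90-.375]
def rep(n,v): print(n,np.round(v,4).tolist())
rep('knob@.104',onz(W,f([616,260]),.104)[0]);rim=onz(W,f([250,249]),.094)[0];rep('mug rim@.094',rim)
c=onz(W,f([[173,443],[424,446],[673,450]]),.093);rep('cases',c)
v=c[2]-c[0];yaw=-np.arctan2(v[0],v[1]);rep('yaw,pitch len',[yaw,np.linalg.norm(v)])
ex=np.array([np.cos(yaw),np.sin(yaw)]);ey=np.array([-ex[1],ex[0]])
b=onz(W,f([[460,90],[696,90],[458,318]]),.004);rep('blue corners',b);fr=(b[0]+b[1])[:2]/2
rc=c[:,:2].mean(0);rep('rail c',rc);rep('bluecoaster by edge',fr+.038*ex);rep('blue by rail',rc-.054*ex+.048*ey);rep('red by rail',rc-.054*ex-.048*ey)
h=onz(W,f([285,45]),.07)[0]; rep('handle dir yaw',[np.arctan2(*(h-rim)[1::-1])-np.pi/2])
# heights: rim/trim in two views: match with top picture
t=T['pixels'];cv2.imwrite('pics/t1.png',np.vstack([cv2.resize(t[155:225,235:315],(480,420)*1,interpolation=cv2.INTER_CUBIC)]))
print(proj(T,np.vstack([rim,c])).round(1).tolist(),proj(S,np.vstack([rim,c])).round(1).tolist())
# white trim in scene: bright rows of each case top, as check
s=S['pixels'].astype(int)
for (u,vv) in proj(S,c): 
    u=int(round(u));vv=int(round(vv));print([s[y,u].tolist() for y in range(vv-5,vv+6)])
# foot plate & box of the pocket, in top view
hsv=cv2.cvtColor(t,cv2.COLOR_BGR2HSV)
m=cv2.inRange(hsv,(5,130,40),(18,255,255));m[:200]=0;m[250:]=0;m[:,:85]=0;m[:,160:]=0
cv2.imwrite('pics/pk.png',np.vstack([cv2.resize(t[195:255,85:165],(800,600),interpolation=cv2.INTER_CUBIC)]))
E
```

```text
knob@.104 [0.5485, 0.048, 0.104]
mug rim@.094 [0.5278, -0.0451, 0.094]
cases [[0.5759, -0.0791, 0.093], [0.5908, -0.0115, 0.093], [0.606, 0.0555, 0.093]]
yaw,pitch len [-0.2204, 0.1379]
blue corners [[0.5034, 0.0178, 0.004], [0.5187, 0.0921, 0.004], [0.5765, 0.0021, 0.004]]
rail c [0.5909, -0.0117]
bluecoaster by edge [0.5481, 0.0466]
blue by rail [0.5487, 0.0469]
red by rail [0.5277, -0.0467]
handle dir yaw [1.2093]
[[263.4, 200.0], [279.7, 178.0], [247.9, 170.3], [216.4, 162.6]] [[238.2, 168.1], [222.7, 185.5], [252.3, 190.6], [282.2, 195.9]]
[[64, 81, 94], [66, 85, 101], [66, 87, 104], [65, 85, 103], [80, 88, 102], [127, 89, 85], [159, 92, 64], [146, 98, 83], [141, 97, 83], [166, 95, 63], [164, 91, 57]]
[[98, 145, 162], [93, 138, 161], [90, 131, 159], [86, 126, 146], [81, 134, 108], [81, 144, 80], [89, 130, 87], [92, 132, 94], [83, 147, 75], [81, 146, 71], [66, 121, 61]]
[[160, 151, 148], [136, 132, 130], [102, 104, 105], [89, 91, 99], [109, 98, 130], [136, 117, 160], [148, 133, 161], [154, 138, 162], [140, 120, 161], [135, 114, 158], [116, 100, 152]]
```

View pics/pk.png

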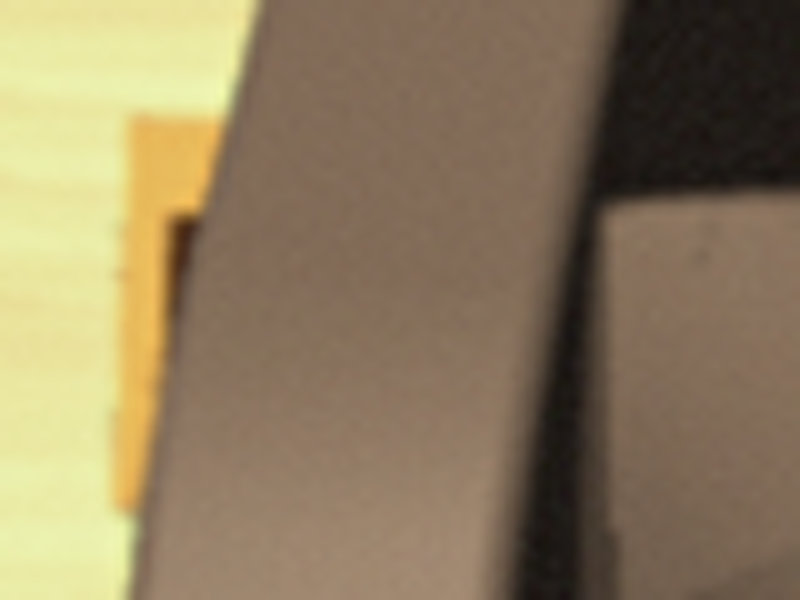

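The top view is now occluded by the arm; the orange foot plate's edge shows at left. The wrist and fixed-camera values for the knob differ by 8 mm, so I check pose settling.

```bash
python3 - <<'E'
from m import *
for i in range(3):
    s=robot.observe();W=cap('wrist');A=blob(W['pixels'],(5,100,100),(16,255,255),(278,145,315,178));print(s['position'].round(4),s['eef_rot'].round(4),A[1].round(1),onz(W,[A[1]],.104)[0].round(4))
S=cap('scene');C=blob(S['pixels'],(5,100,100),(16,255,255),(265,168,285,185));print(C[1],C[2],onz(S,[C[1]],.098)[0].round(4), tri([(W,A[1]),(S,C[1])]))
print(W.get('T_tool_cam'))
E
```

```text
[0.5483 0.0026 0.3041] [ 3.1415e+00 -6.0000e-04  2.9398e+00] [290.3 162.3] [0.5538 0.0401 0.104 ]
[0.5483 0.0027 0.3041] [ 3.1415e+00 -4.0000e-04  2.9402e+00] [289.9 162.2] [0.5537 0.0399 0.104 ]
[0.5484 0.0027 0.3042] [ 3.1415e+00 -2.0000e-04  2.9403e+00] [290. 162.] [0.5537 0.04   0.104 ]
[274.95767196 174.18518519] 31.5 [0.5497 0.0408 0.098 ] (array([0.55377265, 0.04030859, 0.10370684]), [np.float64(0.0002642641549679627), np.float64(0.0002642641549679531)])
[[-4.03835639e-04 -9.61535465e-01 -2.74680516e-01  6.86028208e-02]
 [ 9.99999644e-01 -5.91789944e-04  6.01395126e-04  1.00195261e-03]
 [-7.40815909e-04 -2.74680176e-01  9.61535362e-01 -1.42706079e-01]
 [ 0.00000000e+00  0.00000000e+00  0.00000000e+00  1.00000000e+00]]
```

The earlier look came while the arm was still settling. Settled, the knob is at (0.5538, 0.0402), top 0.104, and both views agree to 0.3 mm. That shifts the other points by (+5,−8) mm: mug (0.533,−0.053), pink (0.611,0.048), green (0.596,−0.020). Next I grip the knob.

```bash
python3 go.py 0.5538 0.0402 0.13 2.93
```

```text
t 2.5 pos [0.5486 0.0025 0.3043] rot [3.142 0.    2.94 ] j [-0.05  0.27  1.74 -0.    1.14 -1.42] F [-0.1 -0.5 -0.3] w 0.606 f 0.0
rotvec [0.     0.0001 0.0102] shift [0.0029 0.038  0.1743] dist 0.178
```

```bash
python3 -m handwheel '[{"tx":0.0006,"ty":0.0076,"tz":0.035,"rx":0,"ry":0,"rz":0.01},{"tx":0.0006,"ty":0.0076,"tz":0.035,"rx":0,"ry":0,"rz":0},{"tx":0.0006,"ty":0.0076,"tz":0.035,"rx":0,"ry":0,"rz":0},{"tx":0.0006,"ty":0.0076,"tz":0.035,"rx":0,"ry":0,"rz":0},{"tx":0.0006,"ty":0.0076,"tz":0.034,"rx":0,"ry":0,"rz":0},{"tx":0,"ty":0,"tz":0,"rx":0,"ry":0,"rz":0},{"tx":0,"ty":0,"tz":0,"rx":0,"ry":0,"rz":0},{"tx":0,"ty":0,"tz":0,"rx":0,"ry":0,"rz":0}]' 0.6 30
python3 go.py 0.5538 0.0402 0.082 2.93
```

```text
t: 3.25
position: [0.555, 0.0393, 0.132]
eef_rot: [3.141, 0.002, 2.929]
wrist_force: [-0.7, 0.3, 0.9]
grip_width: 0.602
gripper_force: 0.0
t 3.2 pos [0.555  0.0393 0.132 ] rot [3.141e+00 2.000e-03 2.929e+00] j [ 0.02  0.47  1.91 -0.    0.76 -1.34] F [-0.7  0.3  0.9] w 0.602 f 0.0
rotvec [ 0.0005  0.0022 -0.001 ] shift [0.0014 0.0006 0.05  ] dist 0.05
```

```bash
python3 -m handwheel '[{"tx":0.001,"ty":0.0005,"tz":0.02,"rx":0,"ry":0,"rz":0},{"tx":0,"ty":0,"tz":0.02,"rx":0,"ry":0,"rz":0},{"tx":0,"ty":0,"tz":0.009,"rx":0,"ry":0,"rz":0},{"tx":0,"ty":0,"tz":0,"rx":0,"ry":0,"rz":0},{"tx":0,"ty":0,"tz":0,"rx":0,"ry":0,"rz":0}]' 
python3 -m handwheel '[{"tx":0,"ty":0,"tz":0,"rx":0,"ry":0,"rz":0},{"tx":0,"ty":0,"tz":0,"rx":0,"ry":0,"rz":0},{"tx":0,"ty":0,"tz":0,"rx":0,"ry":0,"rz":0},{"tx":0,"ty":0,"tz":0,"rx":0,"ry":0,"rz":0},{"tx":0,"ty":0,"tz":0,"rx":0,"ry":0,"rz":0},{"tx":0,"ty":0,"tz":0,"rx":0,"ry":0,"rz":0}]' 0.1 30
python3 go.py 0.56 -0.25 0.2 3.09
```

```text
t: 3.75
position: [0.5538, 0.04, 0.0823]
eef_rot: [3.141, 0.001, 2.929]
wrist_force: [0.1, -0.1, -0.3]
grip_width: 0.599
gripper_force: 0.0
t: 4.35
position: [0.5537, 0.04, 0.082]
eef_rot: [3.141, 0.001, 2.929]
wrist_force: [-0.8, -1.1, 7.8]
grip_width: 0.22
gripper_force: 29.2
t 4.3 pos [0.5537 0.04   0.082 ] rot [3.141e+00 1.000e-03 2.929e+00] j [ 0.02  0.55  1.94 -0.    0.65 -1.34] F [-0.8 -1.1  7.8] w 0.22 f 29.2
rotvec [ 1.000e-04  1.300e-03 -1.611e-01] shift [-0.0213 -0.2893 -0.118 ] dist 0.313
```

The knob is held (19 mm wide, 29 N). I lift the pot and take it to the near half of the tray, target (0.443, −0.262).

```bash
python3 -m handwheel '[{"tx":0,"ty":0,"tz":-0.02,"rx":0,"ry":0,"rz":0},{"tx":0,"ty":0,"tz":-0.04,"rx":0,"ry":0,"rz":0},{"tx":0,"ty":0,"tz":-0.04,"rx":0,"ry":0,"rz":0},{"tx":0,"ty":0,"tz":-0.03,"rx":0,"ry":0,"rz":0},{"tx":0,"ty":0,"tz":0,"rx":0,"ry":0,"rz":0}]'
python3 go.py 0.443 -0.262 0.21 2.929
```

```text
t: 4.85
position: [0.5554, 0.0402, 0.2155]
eef_rot: [3.14, 0.007, 2.929]
wrist_force: [-0.1, -0.1, -1.2]
grip_width: 0.223
gripper_force: 29.6
t 4.8 pos [0.5554 0.0402 0.2155] rot [3.14  0.007 2.929] j [ 0.02  0.36  1.84  0.    0.93 -1.34] F [-0.1 -0.1 -1.2] w 0.223 f 29.6
rotvec [ 0.0016  0.0067 -0.0001] shift [ 0.0461 -0.3191  0.0055] dist 0.322
```

```bash
python3 -m handwheel '[{"tx":0.0058,"ty":-0.04,"tz":0,"rx":0,"ry":0,"rz":0},{"tx":0.0058,"ty":-0.04,"tz":0,"rx":0,"ry":0,"rz":0},{"tx":0.0058,"ty":-0.04,"tz":0,"rx":0,"ry":0,"rz":0},{"tx":0.0058,"ty":-0.04,"tz":0,"rx":0,"ry":0,"rz":0},{"tx":0.0058,"ty":-0.04,"tz":0,"rx":0,"ry":0,"rz":0},{"tx":0.0058,"ty":-0.04,"tz":0,"rx":0,"ry":0,"rz":0},{"tx":0.0058,"ty":-0.04,"tz":0,"rx":0,"ry":0,"rz":0},{"tx":0.0058,"ty":-0.04,"tz":0,"rx":0,"ry":0,"rz":0}]'
python3 -m handwheel '[{"tx":0,"ty":0,"tz":0.01,"rx":0,"ry":0,"rz":0},{"tx":0,"ty":0,"tz":0,"rx":0,"ry":0,"rz":0},{"tx":0,"ty":0,"tz":0,"rx":0,"ry":0,"rz":0},{"tx":0,"ty":0,"tz":0,"rx":0,"ry":0,"rz":0}]'
python3 go.py 0.443 -0.262 0.084 2.929
python3 - <<'E'
from h import *
W=cap('wrist','w4.png');S=cap('scene','s4.png');T=cap('top')
cv2.imwrite('pics/tray.png',np.hstack([cv2.resize(W['pixels'],(400,300)),cv2.resize(T['pixels'],(400,300))]))
E
```

```text
t: 5.65
position: [0.439, -0.2641, 0.2106]
eef_rot: [3.141, -0.001, 2.929]
wrist_force: [1.1, -0.3, -0.9]
grip_width: 0.22
gripper_force: 29.7
t: 6.05
position: [0.4405, -0.262, 0.2012]
eef_rot: [3.141, -0.0, 2.93]
wrist_force: [-1.2, 0.1, -0.6]
grip_width: 0.218
gripper_force: 29.8
t 6.0 pos [ 0.4405 -0.262   0.2012] rot [ 3.141 -0.     2.93 ] j [-0.6   0.33  1.94  0.    0.88 -1.96] F [-1.2  0.1 -0.6] w 0.218 f 29.8
rotvec [ 0.0002 -0.0002  0.0011] shift [-0.0025  0.0005  0.1172] dist 0.117
```

View pics/tray.png

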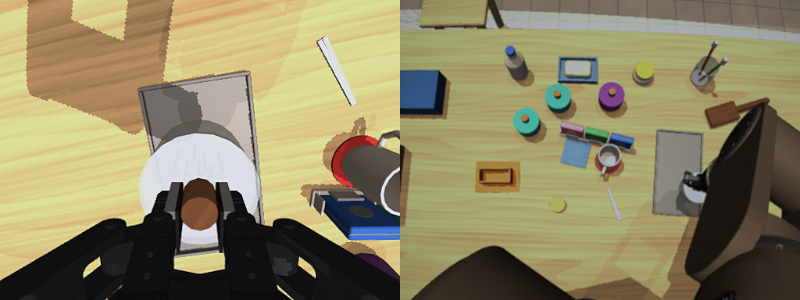

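The wrist view shows the pot held over the tray, whose near corners are at (177,113) and (317,90) full-res. The top view shows the tray partly hidden at (680,172), and the blue coaster free.

```bash
python3 - <<'E'
from h import *
W=cap('wrist');p=onz(W,[[176.6,112.6],[317.4,89.6]],.014);print(p.round(4),np.linalg.norm(p[0]-p[1]))
T=cap('top');print(onz(T,[[656*1.28-512,130*1.28],[703*1.28-512,131*1.28],[654*1.28-512,213*1.28]],.014).round(4))
# blue coaster, now free, and knob-free check
from m import *
A=blob(T['pixels'],(95,60,80),(112,255,255),(205,160,260,225));b=cv2.boxPoints(cv2.minAreaRect(A[0]));P=onz(T,b,.004);print('blue',P.mean(0).round(4),P.round(4).tolist())
A=blob(T['pixels'],(7,130,60),(19,255,255),(85,195,165,250));b=cv2.boxPoints(cv2.minAreaRect(A[0]));P=onz(T,b,0);print('pocket',P.mean(0).round(4),P.round(4).tolist())
E
python3 -m handwheel '[{"tx":-0.002,"ty":0,"tz":0.03,"rx":0,"ry":0,"rz":0},{"tx":0,"ty":0,"tz":0.03,"rx":0,"ry":0,"rz":0},{"tx":0,"ty":0,"tz":0.03,"rx":0,"ry":0,"rz":0},{"tx":0,"ty":0,"tz":0.015,"rx":0,"ry":0,"rz":0},{"tx":0,"ty":0,"tz":0.005,"rx":0,"ry":0,"rz":0},{"tx":0,"ty":0,"tz":0.004,"rx":0,"ry":0,"rz":0},{"tx":0,"ty":0,"tz":0,"rx":0,"ry":0,"rz":0},{"tx":0,"ty":0,"tz":0,"rx":0,"ry":0,"rz":0}]'
```

```text
[[ 0.3733 -0.3233  0.014 ]
 [ 0.3808 -0.1878  0.014 ]] 0.1357023268868076
[[ 0.6237 -0.1976  0.014 ]
 [ 0.6247 -0.3407  0.014 ]
 [ 0.3811 -0.1892  0.014 ]]
blue [0.5521 0.0384 0.004 ] [[0.5241, 0.0823, 0.004], [0.5968, 0.0671, 0.004], [0.58, -0.0059, 0.004], [0.5077, 0.0103, 0.004]]
pocket [0.4765 0.2655 0.    ] [[0.5183, 0.3324, 0.0], [0.5217, 0.2041, 0.0], [0.4349, 0.1995, 0.0], [0.431, 0.3259, 0.0]]
t: 7.1
position: [0.4426, -0.2636, 0.088]
eef_rot: [-3.141, 0.001, 2.929]
wrist_force: [-1.4, 0.1, -0.8]
grip_width: 0.223
gripper_force: 29.8
```

Tray centre is about (0.502,−0.262). The pocket is at (0.4765,0.2655), yaw about 0.04, with its plate measuring 128×87 against 130×90 given. The blue coaster is at (0.552,0.038). Next I lower and release.

```bash
python3 -m handwheel '[{"tx":0,"ty":0,"tz":0.002,"rx":0,"ry":0,"rz":0},{"tx":0,"ty":0,"tz":0.002,"rx":0,"ry":0,"rz":0},{"tx":0,"ty":0,"tz":0,"rx":0,"ry":0,"rz":0},{"tx":0,"ty":0,"tz":0,"rx":0,"ry":0,"rz":0}]'
python3 -m handwheel '[{"tx":0,"ty":0,"tz":0,"rx":0,"ry":0,"rz":0},{"tx":0,"ty":0,"tz":0,"rx":0,"ry":0,"rz":0},{"tx":0,"ty":0,"tz":0,"rx":0,"ry":0,"rz":0},{"tx":0,"ty":0,"tz":0,"rx":0,"ry":0,"rz":0}]' 0.6
python3 -m handwheel '[{"tx":0,"ty":0,"tz":-0.02,"rx":0,"ry":0,"rz":0},{"tx":0,"ty":0,"tz":-0.04,"rx":0,"ry":0,"rz":0},{"tx":0,"ty":0,"tz":-0.05,"rx":0,"ry":0,"rz":0},{"tx":0,"ty":0,"tz":-0.05,"rx":0,"ry":0,"rz":0},{"tx":0,"ty":0,"tz":-0.04,"rx":0,"ry":0,"rz":0},{"tx":0,"ty":0,"tz":0,"rx":0,"ry":0,"rz":0}]' 1
python3 go.py 0.54 -0.04 0.28 2.926
```

```text
t: 7.5
position: [0.4421, -0.2633, 0.0833]
eef_rot: [-3.142, 0.0, 2.929]
wrist_force: [0.2, 0.0, -1.7]
grip_width: 0.219
gripper_force: 29.8
t: 7.9
position: [0.4422, -0.2633, 0.0833]
eef_rot: [-3.142, 0.0, 2.929]
wrist_force: [-0.4, 0.1, -0.0]
grip_width: 0.597
gripper_force: 0.0
t: 8.5
position: [0.4443, -0.2647, 0.2887]
eef_rot: [-3.138, 0.008, 2.929]
wrist_force: [0.8, -0.4, -0.7]
grip_width: 1.001
gripper_force: 0.0
t 8.5 pos [ 0.4443 -0.2647  0.2887] rot [-3.138  0.008  2.929] j [-0.6   0.23  1.83 -0.    1.07 -1.95] F [ 0.8 -0.4 -0.7] w 1.001 f 0.0
rotvec [-0.0033  0.0081  0.0029] shift [-0.0454  0.24    0.0087] dist 0.244
```

Now above the mug, with a settled look.

```bash
python3 -m handwheel '[{"tx":-0.0075,"ty":0.04,"tz":0,"rx":0,"ry":0,"rz":0},{"tx":-0.0075,"ty":0.04,"tz":0,"rx":0,"ry":0,"rz":0},{"tx":-0.0075,"ty":0.04,"tz":0,"rx":0,"ry":0,"rz":0},{"tx":-0.0075,"ty":0.04,"tz":0,"rx":0,"ry":0,"rz":0},{"tx":-0.0075,"ty":0.04,"tz":0,"rx":0,"ry":0,"rz":0},{"tx":-0.0075,"ty":0.04,"tz":0,"rx":0,"ry":0,"rz":0},{"tx":0,"ty":0,"tz":0,"rx":0,"ry":0,"rz":0},{"tx":0,"ty":0,"tz":0,"rx":0,"ry":0,"rz":0}]'
python3 -m handwheel '[{"tx":0,"ty":0,"tz":0,"rx":0,"ry":0,"rz":0},{"tx":0,"ty":0,"tz":0,"rx":0,"ry":0,"rz":0},{"tx":0,"ty":0,"tz":0,"rx":0,"ry":0,"rz":0},{"tx":0,"ty":0,"tz":0,"rx":0,"ry":0,"rz":0}]'
python3 - <<'E'
from m import *
s=robot.observe();np.save('pose5.npy',np.r_[s['position'],s['eef_rot']]);print(s['position'])
W=cap('wrist','w5.png');w=W['pixels']
cv2.imwrite('pics/w5c.png',cv2.resize(w[90:240,145:345],(800,600),interpolation=cv2.INTER_CUBIC))
print(proj(W,[[.533,-.053,.094],[.611,.048,.093]]))
E
```

```text
t: 9.3
position: [0.5366, -0.0374, 0.2826]
eef_rot: [-3.141, -0.001, 2.931]
wrist_force: [0.4, -0.6, 0.8]
grip_width: 0.997
gripper_force: 0.0
t: 9.7
position: [0.5366, -0.0389, 0.2832]
eef_rot: [-3.142, 0.0, 2.928]
wrist_force: [-0.8, 0.3, -0.8]
grip_width: 0.999
gripper_force: 0.0
[ 0.53663665 -0.03889556  0.28324467]
[[239.13932946 165.79785248]
 [349.19597616 216.64260123]]
```

View pics/w5c.png

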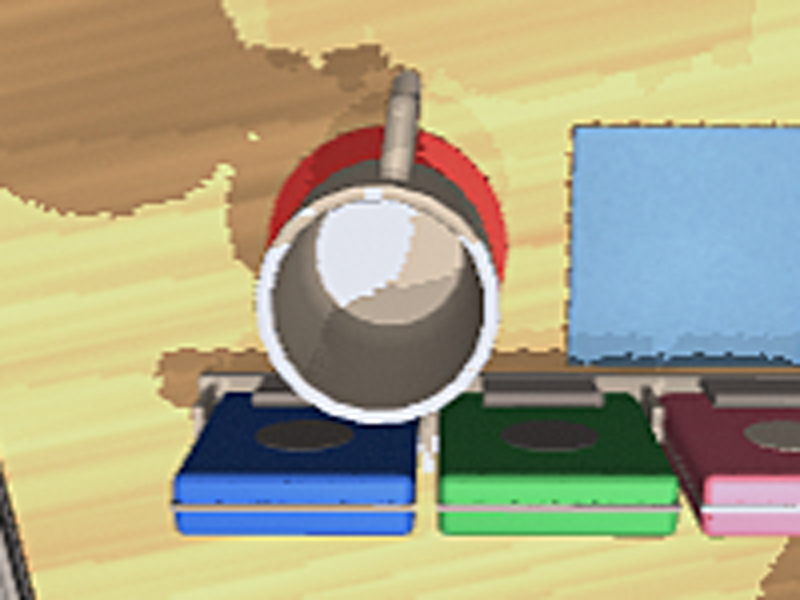

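The crop (4×, offset 145,90) shows the mug rim from x 257 to 498 and y 184 to 424, centre (377,304). The handle is up at (405,80), the red coaster's front edge at (388,125), trim centres at blue (295,508) and green (558,509), and the blue coaster at (685,243).

```bash
python3 - <<'E'
from h import *
W=cap('wrist');f=lambda p:np.array(p,float).reshape(-1,2)/4+[144.6,89.6]
rim=onz(W,f([377.5,304]),.094)[0];q=onz(W,f([[257,304],[498,304]]),.094);print('rim',rim.round(4),'dia',np.linalg.norm(q[0]-q[1]))
c=onz(W,f([[294.5,508],[558.5,509]]),.093);v=c[1]-c[0];yaw=-np.arctan2(v[0],v[1]);print('blue,green',c.round(4),yaw,np.linalg.norm(v))
ex=np.array([np.cos(yaw),np.sin(yaw)]);ey=np.array([-ex[1],ex[0]]);g=c[1,:2];print('pink',g+.07*ey,'red',g-.054*ex-.048*ey,'bluec',g-.054*ex+.048*ey)
print('red front',onz(W,f([388,125]),.004)[0][:2]+.038*ex)
h=onz(W,f([405,85]),.07)[0];d=h-rim;print('handle yaw',np.arctan2(d[1],d[0])-np.pi/2,np.linalg.norm(d[:2]))
# rim height: second view (scene) ellipse of bright rim -> rays
S=cap('scene');print('scene proj of rim',proj(S,[rim]).round(1));S['pixels'];cv2.imwrite('pics/s5.png',S['pixels'])
E
python3 go.py 0.5335 -0.054 0.13
```

```text
rim [ 0.5328 -0.053   0.094 ] dia 0.06051308392054189
blue,green [[ 0.5816 -0.0867  0.093 ]
 [ 0.5966 -0.0189  0.093 ]] -0.21835782609599175 0.06943037141602447
pink [0.61177471 0.04941268] red [ 0.53349501 -0.05408751] bluec [0.55429118 0.03963292]
red front [ 0.53298343 -0.05352227]
handle yaw 1.2305232105059747 0.05303096703406302
scene proj of rim [[234.7 169.9]]
t 9.8 pos [ 0.5367 -0.0385  0.2832] rot [3.142 0.    2.928] j [-0.13  0.27  1.79  0.    1.08 -1.49] F [-0.1  0.4  0.1] w 0.997 f 0.0
rotvec [0. 0. 0.] shift [-1.000e-04 -1.580e-02  1.532e-01] dist 0.154
```

The rim centre is (0.533,−0.053) with diameter 60.5, pitch 69.4, rail yaw −0.218 and red coaster (0.5335,−0.054), all consistent. Descending on the mug.

```bash
python3 -m handwheel '[{"tx":0,"ty":-0.0052,"tz":0.04,"rx":0,"ry":0,"rz":0.005},{"tx":0,"ty":-0.005,"tz":0.04,"rx":0,"ry":0,"rz":0},{"tx":0,"ty":-0.005,"tz":0.04,"rx":0,"ry":0,"rz":0},{"tx":0,"ty":0,"tz":0.033,"rx":0,"ry":0,"rz":0},{"tx":0,"ty":0,"tz":0,"rx":0,"ry":0,"rz":0},{"tx":0,"ty":0,"tz":0,"rx":0,"ry":0,"rz":0}]' 1 40
python3 go.py 0.533 -0.0535 0.046 2.923
```

```text
t: 10.45
position: [0.5336, -0.0531, 0.1306]
eef_rot: [-3.142, -0.001, 2.924]
wrist_force: [0.1, 0.4, 0.1]
grip_width: 1.004
gripper_force: 0.0
t 10.4 pos [ 0.5336 -0.0531  0.1306] rot [-3.142e+00 -1.000e-03  2.924e+00] j [-0.16  0.45  1.95  0.    0.74 -1.51] F [0.1 0.4 0.1] w 1.004 f 0.0
rotvec [-0.     -0.0009  0.0007] shift [ 0.0005 -0.0005  0.0846] dist 0.085
```

```bash
python3 -m handwheel '[{"tx":0,"ty":0,"tz":0.03,"rx":0,"ry":0,"rz":0},{"tx":0,"ty":0,"tz":0.03,"rx":0,"ry":0,"rz":0},{"tx":0,"ty":0,"tz":0.023,"rx":0,"ry":0,"rz":0},{"tx":0,"ty":0,"tz":0,"rx":0,"ry":0,"rz":0},{"tx":0,"ty":0,"tz":0,"rx":0,"ry":0,"rz":0}]'
python3 -m handwheel '[{"tx":0,"ty":0,"tz":0,"rx":0,"ry":0,"rz":0},{"tx":0,"ty":0,"tz":0,"rx":0,"ry":0,"rz":0},{"tx":0,"ty":0,"tz":0,"rx":0,"ry":0,"rz":0},{"tx":0,"ty":0,"tz":0,"rx":0,"ry":0,"rz":0},{"tx":0,"ty":0,"tz":0,"rx":0,"ry":0,"rz":0}]' 0.5 40
python3 go.py 0.533 -0.0535 0.16 2.923
```

```text
t: 10.95
position: [0.5347, -0.0532, 0.0489]
eef_rot: [3.141, 0.002, 2.924]
wrist_force: [-0.2, -0.2, 0.8]
grip_width: 1.001
gripper_force: 0.0
t: 11.45
position: [0.5349, -0.0534, 0.0491]
eef_rot: [3.141, 0.003, 2.924]
wrist_force: [-0.7, -1.6, 15.5]
grip_width: 0.716
gripper_force: 39.7
t 11.4 pos [ 0.5349 -0.0534  0.0491] rot [3.141e+00 3.000e-03 2.924e+00] j [-0.16  0.58  2.   -0.    0.55 -1.51] F [-0.7 -1.6 15.5] w 0.716 f 39.7
rotvec [0.0002 0.0032 0.0007] shift [ 0.0018 -0.0006 -0.1109] dist 0.111
```

The mug is held (61 mm, 40 N). I lift it, then carry it to the far half of the tray, TCP (0.564,−0.266).

```bash
python3 -m handwheel '[{"tx":0,"ty":0,"tz":-0.02,"rx":0,"ry":0,"rz":0},{"tx":0,"ty":0,"tz":-0.035,"rx":0,"ry":0,"rz":0},{"tx":0,"ty":0,"tz":-0.035,"rx":0,"ry":0,"rz":0},{"tx":0,"ty":0,"tz":-0.02,"rx":0,"ry":0,"rz":0},{"tx":0,"ty":0,"tz":0,"rx":0,"ry":0,"rz":0}]'
python3 go.py 0.564 -0.266 0.15 2.923
```

```text
t: 11.95
position: [0.5355, -0.0533, 0.1609]
eef_rot: [3.141, 0.006, 2.924]
wrist_force: [-0.2, -0.0, -3.2]
grip_width: 0.713
gripper_force: 44.5
t 11.9 pos [ 0.5355 -0.0533  0.1609] rot [3.141 0.006 2.924] j [-0.16  0.41  1.93  0.    0.8  -1.51] F [-0.2 -0.  -3.2] w 0.713 f 44.5
rotvec [0.0004 0.006  0.0008] shift [-0.074  -0.2014  0.0109] dist 0.215
```

```bash
python3 -m handwheel '[{"tx":-0.0123,"ty":-0.0335,"tz":0,"rx":0,"ry":0,"rz":0},{"tx":-0.0123,"ty":-0.0335,"tz":0,"rx":0,"ry":0,"rz":0},{"tx":-0.0123,"ty":-0.0335,"tz":0,"rx":0,"ry":0,"rz":0},{"tx":-0.0123,"ty":-0.0335,"tz":0,"rx":0,"ry":0,"rz":0},{"tx":-0.0123,"ty":-0.0335,"tz":0,"rx":0,"ry":0,"rz":0},{"tx":-0.0123,"ty":-0.0335,"tz":0,"rx":0,"ry":0,"rz":0},{"tx":0,"ty":0,"tz":0.01,"rx":0,"ry":0,"rz":0},{"tx":0,"ty":0,"tz":0,"rx":0,"ry":0,"rz":0}]'
python3 -m handwheel '[{"tx":0,"ty":0,"tz":0,"rx":0,"ry":0,"rz":0},{"tx":0,"ty":0,"tz":0,"rx":0,"ry":0,"rz":0},{"tx":0,"ty":0,"tz":0,"rx":0,"ry":0,"rz":0}]'
python3 go.py 0.564 -0.266 0.051 2.923
```

```text
t: 12.75
position: [0.5609, -0.2653, 0.1454]
eef_rot: [3.141, -0.003, 2.922]
wrist_force: [-0.4, -0.1, -2.0]
grip_width: 0.715
gripper_force: 44.7
t: 13.05
position: [0.5623, -0.2644, 0.1475]
eef_rot: [-3.142, 0.0, 2.925]
wrist_force: [0.5, -0.6, -1.1]
grip_width: 0.715
gripper_force: 44.7
t 13.1 pos [ 0.5623 -0.2644  0.1475] rot [-3.142  0.     2.925] j [-0.49  0.53  1.74  0.    0.87 -1.84] F [ 0.5 -0.6 -1.1] w 0.715 f 44.7
rotvec [-0.      0.0003  0.0019] shift [-0.002  -0.0012  0.0965] dist 0.097
```

```bash
python3 -m handwheel '[{"tx":-0.001,"ty":-0.001,"tz":0.03,"rx":0,"ry":0,"rz":0},{"tx":0,"ty":0,"tz":0.03,"rx":0,"ry":0,"rz":0},{"tx":0,"ty":0,"tz":0.02,"rx":0,"ry":0,"rz":0},{"tx":0,"ty":0,"tz":0.008,"rx":0,"ry":0,"rz":0},{"tx":0,"ty":0,"tz":0.005,"rx":0,"ry":0,"rz":0},{"tx":0,"ty":0,"tz":0.004,"rx":0,"ry":0,"rz":0},{"tx":0,"ty":0,"tz":0,"rx":0,"ry":0,"rz":0},{"tx":0,"ty":0,"tz":0,"rx":0,"ry":0,"rz":0}]'
python3 -m handwheel '[{"tx":0,"ty":0,"tz":0,"rx":0,"ry":0,"rz":0},{"tx":0,"ty":0,"tz":0,"rx":0,"ry":0,"rz":0}]'
```

```text
t: 13.85
position: [0.5633, -0.2666, 0.051]
eef_rot: [-3.141, 0.001, 2.924]
wrist_force: [0.1, -0.3, -2.0]
grip_width: 0.72
gripper_force: 44.7
t: 14.05
position: [0.5632, -0.2666, 0.0507]
eef_rot: [-3.141, 0.001, 2.924]
wrist_force: [0.5, 0.7, -1.7]
grip_width: 0.717
gripper_force: 44.7
```

```bash
python3 -m handwheel '[{"tx":0,"ty":0,"tz":0.001,"rx":0,"ry":0,"rz":0},{"tx":0,"ty":0,"tz":0.001,"rx":0,"ry":0,"rz":0},{"tx":0,"ty":0,"tz":0,"rx":0,"ry":0,"rz":0}]'
python3 -m handwheel '[{"tx":0,"ty":0,"tz":0,"rx":0,"ry":0,"rz":0},{"tx":0,"ty":0,"tz":0,"rx":0,"ry":0,"rz":0},{"tx":0,"ty":0,"tz":0,"rx":0,"ry":0,"rz":0},{"tx":0,"ty":0,"tz":0,"rx":0,"ry":0,"rz":0}]' 1
python3 -m handwheel '[{"tx":0,"ty":0,"tz":-0.03,"rx":0,"ry":0,"rz":0},{"tx":0,"ty":0,"tz":-0.04,"rx":0,"ry":0,"rz":0},{"tx":0,"ty":0,"tz":-0.05,"rx":0,"ry":0,"rz":0},{"tx":0,"ty":0,"tz":-0.05,"rx":0,"ry":0,"rz":0},{"tx":0,"ty":0,"tz":-0.03,"rx":0,"ry":0,"rz":0},{"tx":0,"ty":0,"tz":0,"rx":0,"ry":0,"rz":0}]'
python3 go.py 0.59 0.03 0.25 2.923
python3 go.py 0.612 0.049 0.17 1.353; python3 go.py 0.612 0.049 0.17 4.494
```

```text
t: 14.35
position: [0.5635, -0.2671, 0.0498]
eef_rot: [-3.141, 0.002, 2.924]
wrist_force: [-6.1, -0.1, 22.4]
grip_width: 0.714
gripper_force: 43.3
t: 14.75
position: [0.5629, -0.2664, 0.0481]
eef_rot: [3.142, -0.0, 2.924]
wrist_force: [0.7, -0.3, 0.1]
grip_width: 0.997
gripper_force: 0.0
t: 15.35
position: [0.5649, -0.2675, 0.2531]
eef_rot: [-3.14, 0.007, 2.924]
wrist_force: [0.1, -0.3, -1.5]
grip_width: 1.0
gripper_force: 0.0
t 15.3 pos [ 0.5649 -0.2675  0.2531] rot [-3.14   0.007  2.924] j [-0.49  0.42  1.64  0.    1.07 -1.84] F [ 0.1 -0.3 -1.5] w 1.0 f 0.0
rotvec [-0.002   0.0071  0.0008] shift [0.0401 0.2959 0.0031] dist 0.299
t 15.3 pos [ 0.5649 -0.2675  0.2531] rot [-3.14   0.007  2.924] j [-0.49  0.42  1.64  0.    1.07 -1.84] F [ 0.1 -0.3 -1.5] w 1.0 f 0.0
rotvec [0.004  0.0072 1.5708] shift [ 0.3192 -0.0224  0.0831] dist 0.331
t 15.3 pos [ 0.5649 -0.2675  0.2531] rot [-3.14   0.007  2.924] j [-0.49  0.42  1.64  0.    1.07 -1.84] F [ 0.1 -0.3 -1.5] w 1.0 f 0.0
rotvec [-0.0072  0.004  -1.5702] shift [-0.3192  0.0226  0.0831] dist 0.331
```

Mug released in the tray. Now I turn the tool a quarter turn and go above the pink case.

```bash
python3 -m handwheel '[{"tx":0,"ty":0,"tz":0,"rx":0,"ry":0,"rz":0.1428},{"tx":0,"ty":0,"tz":0,"rx":0,"ry":0,"rz":0.1428},{"tx":0,"ty":0,"tz":0,"rx":0,"ry":0,"rz":0.1428},{"tx":0,"ty":0,"tz":0,"rx":0,"ry":0,"rz":0.1428},{"tx":0,"ty":0,"tz":0,"rx":0,"ry":0,"rz":0.1428},{"tx":0,"ty":0,"tz":0,"rx":0,"ry":0,"rz":0.1428},{"tx":0,"ty":0,"tz":0,"rx":0,"ry":0,"rz":0.1428},{"tx":0,"ty":0,"tz":0,"rx":0,"ry":0,"rz":0.1428}]' 0.7
python3 -m handwheel '[{"tx":0,"ty":0,"tz":0,"rx":0,"ry":0,"rz":0.1428},{"tx":0,"ty":0,"tz":0,"rx":0,"ry":0,"rz":0.1428},{"tx":0,"ty":0,"tz":0,"rx":0,"ry":0,"rz":0.1428},{"tx":0.04,"ty":0,"tz":0,"rx":0,"ry":0,"rz":0},{"tx":0.04,"ty":0,"tz":0,"rx":0,"ry":0,"rz":0},{"tx":0.04,"ty":0,"tz":0,"rx":0,"ry":0,"rz":0},{"tx":0.04,"ty":0,"tz":0,"rx":0,"ry":0,"rz":0},{"tx":0.04,"ty":0,"tz":0,"rx":0,"ry":0,"rz":0}]'
python3 -m handwheel '[{"tx":0.04,"ty":0,"tz":0,"rx":0,"ry":0,"rz":0},{"tx":0.04,"ty":-0.01,"tz":0,"rx":0,"ry":0,"rz":0},{"tx":0.04,"ty":-0.01,"tz":0,"rx":0,"ry":0,"rz":0},{"tx":0,"ty":0,"tz":0,"rx":0,"ry":0,"rz":0},{"tx":0,"ty":0,"tz":0,"rx":0,"ry":0,"rz":0},{"tx":0,"ty":0,"tz":0,"rx":0,"ry":0,"rz":0},{"tx":0,"ty":0,"tz":0,"rx":0,"ry":0,"rz":0}]'
python3 go.py 0.612 0.049 0.17 1.353
python3 - <<'E'
from h import *
W=cap('wrist','w6.png');T=cap('top','t6.png')
print(proj(W,[[.612,.0495,.093],[.5966,-.0189,.093]]))
a=W['pixels'][:230];b=T['pixels'][140:290,250:420]
cv2.imwrite('pics/v6.png',np.vstack([cv2.resize(a,(668,300)),cv2.resize(b,(340,300))[:, :][:300] if 0 else cv2.copyMakeBorder(cv2.resize(b,(340,300)),0,0,0,328,cv2.BORDER_CONSTANT)]))
E
```

```text
t: 16.15
position: [0.5625, -0.2662, 0.2471]
eef_rot: [-3.14, -0.001, 1.776]
wrist_force: [0.0, 1.2, -0.1]
grip_width: 0.7
gripper_force: 0.0
t: 16.95
position: [0.6058, -0.0695, 0.2472]
eef_rot: [-3.14, 0.0, 1.353]
wrist_force: [0.6, 0.1, -0.3]
grip_width: 0.7
gripper_force: 0.0
t: 17.65
position: [0.6125, 0.0492, 0.2479]
eef_rot: [-3.141, 0.0, 1.352]
wrist_force: [-0.5, -0.6, 0.1]
grip_width: 0.701
gripper_force: 0.0
t 17.6 pos [0.6125 0.0492 0.2479] rot [-3.141  0.     1.352] j [ 0.03  0.41  1.66 -0.    1.06  0.25] F [-0.5 -0.6  0.1] w 0.701 f 0.0
rotvec [-0.0004  0.0003 -0.0012] shift [-0.0003 -0.0004  0.0779] dist 0.078
[[253.24201333 176.30766283]
 [253.19073813 247.01829111]]
```

View pics/v6.png

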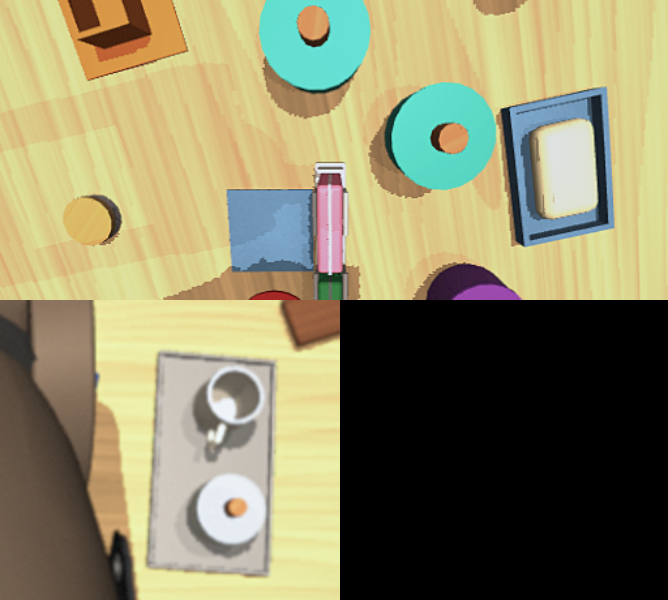

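Both stand upright in the tray: mug (235,395) and pot (232,510) in the lower panel. The pink trim centre in the wrist view is (253,176), exactly under the gripper, and the turquoise pots are clear of the fingers. Descend to TCP z 0.056.

```bash
python3 -m handwheel '[{"tx":0,"ty":0,"tz":0.04,"rx":0,"ry":0,"rz":0},{"tx":0,"ty":0,"tz":0.04,"rx":0,"ry":0,"rz":0},{"tx":0,"ty":0,"tz":0.04,"rx":0,"ry":0,"rz":0},{"tx":0,"ty":0,"tz":0,"rx":0,"ry":0,"rz":0},{"tx":0,"ty":0,"tz":0,"rx":0,"ry":0,"rz":0}]' 0.6 25
python3 go.py 0.612 0.0495 0.056 1.353
```

```text
t: 18.25
position: [0.6126, 0.0499, 0.1286]
eef_rot: [-3.141, 0.0, 1.352]
wrist_force: [0.5, 0.5, 1.0]
grip_width: 0.604
gripper_force: 0.0
t 18.2 pos [0.6126 0.0499 0.1286] rot [-3.141  0.     1.352] j [0.03 0.55 1.77 0.   0.82 0.25] F [0.5 0.5 1. ] w 0.604 f 0.0
rotvec [-0.001   0.0002 -0.0007] shift [-0.0005 -0.0005  0.0726] dist 0.073
```

```bash
python3 -m handwheel '[{"tx":0,"ty":0,"tz":0.03,"rx":0,"ry":0,"rz":0},{"tx":0,"ty":0,"tz":0.03,"rx":0,"ry":0,"rz":0},{"tx":0,"ty":0,"tz":0.012,"rx":0,"ry":0,"rz":0},{"tx":0,"ty":0,"tz":0,"rx":0,"ry":0,"rz":0},{"tx":0,"ty":0,"tz":0,"rx":0,"ry":0,"rz":0}]'
python3 -m handwheel '[{"tx":0,"ty":0,"tz":0,"rx":0,"ry":0,"rz":0},{"tx":0,"ty":0,"tz":0,"rx":0,"ry":0,"rz":0},{"tx":0,"ty":0,"tz":0,"rx":0,"ry":0,"rz":0},{"tx":0,"ty":0,"tz":0,"rx":0,"ry":0,"rz":0},{"tx":0,"ty":0,"tz":0,"rx":0,"ry":0,"rz":0},{"tx":0,"ty":0,"tz":0,"rx":0,"ry":0,"rz":0}]' 0.1 25
python3 go.py 0.612 0.0495 0.1 1.353
```

```text
t: 18.75
position: [0.6137, 0.0503, 0.058]
eef_rot: [3.14, -0.0, 1.353]
wrist_force: [0.8, -0.3, 0.0]
grip_width: 0.603
gripper_force: 0.0
t: 19.35
position: [0.6124, 0.0505, 0.0571]
eef_rot: [-3.142, -0.0, 1.353]
wrist_force: [-3.6, 1.6, 9.5]
grip_width: 0.209
gripper_force: 24.9
t 19.4 pos [0.6124 0.0505 0.0571] rot [-3.142 -0.     1.353] j [0.03 0.64 1.82 0.   0.68 0.25] F [-3.6  1.6  9.5] w 0.209 f 24.9
rotvec [-0.     -0.0002 -0.    ] shift [-0.001  -0.0001 -0.0429] dist 0.043
```

Gripped (17.8 mm). I lift slowly and straight up.

```bash
python3 -m handwheel '[{"tx":0,"ty":0,"tz":-0.006,"rx":0,"ry":0,"rz":0},{"tx":0,"ty":0,"tz":-0.006,"rx":0,"ry":0,"rz":0},{"tx":0,"ty":0,"tz":-0.006,"rx":0,"ry":0,"rz":0},{"tx":0,"ty":0,"tz":-0.006,"rx":0,"ry":0,"rz":0},{"tx":0,"ty":0,"tz":-0.006,"rx":0,"ry":0,"rz":0},{"tx":0,"ty":0,"tz":-0.006,"rx":0,"ry":0,"rz":0},{"tx":0,"ty":0,"tz":0,"rx":0,"ry":0,"rz":0}]'
python3 -m handwheel '[{"tx":0,"ty":0,"tz":-0.03,"rx":0,"ry":0,"rz":0},{"tx":0,"ty":0,"tz":-0.03,"rx":0,"ry":0,"rz":0},{"tx":0,"ty":0,"tz":-0.03,"rx":0,"ry":0,"rz":0},{"tx":0,"ty":0,"tz":-0.02,"rx":0,"ry":0,"rz":0},{"tx":0,"ty":0,"tz":0,"rx":0,"ry":0,"rz":0},{"tx":0,"ty":0,"tz":0,"rx":0,"ry":0,"rz":0}]'
python3 go.py 0.4765 0.2655 0.19 1.61
```

```text
t: 20.05
position: [0.6133, 0.0503, 0.0933]
eef_rot: [3.14, -0.0, 1.353]
wrist_force: [0.3, 0.0, -0.0]
grip_width: 0.209
gripper_force: 24.9
t: 20.65
position: [0.6126, 0.0503, 0.2022]
eef_rot: [3.141, -0.0, 1.353]
wrist_force: [-0.5, -0.2, -1.1]
grip_width: 0.205
gripper_force: 24.9
t 20.6 pos [0.6126 0.0503 0.2022] rot [ 3.141 -0.     1.353] j [ 0.03  0.46  1.71 -0.    0.97  0.25] F [-0.5 -0.2 -1.1] w 0.205 f 24.9
rotvec [ 6.000e-04 -1.000e-04 -2.571e-01] shift [ 0.2204 -0.1275  0.0122] dist 0.255
```

```bash
python3 -m handwheel '[{"tx":0,"ty":0,"tz":0,"rx":0,"ry":0,"rz":-0.1285},{"tx":0,"ty":0,"tz":0,"rx":0,"ry":0,"rz":-0.1285},{"tx":0.027,"ty":-0.026,"tz":0,"rx":0,"ry":0,"rz":0},{"tx":0.027,"ty":-0.026,"tz":0,"rx":0,"ry":0,"rz":0},{"tx":0.027,"ty":-0.026,"tz":0,"rx":0,"ry":0,"rz":0},{"tx":0.027,"ty":-0.026,"tz":0,"rx":0,"ry":0,"rz":0},{"tx":0.027,"ty":-0.026,"tz":0,"rx":0,"ry":0,"rz":0}]'
python3 -m handwheel '[{"tx":0,"ty":0,"tz":0,"rx":0,"ry":0,"rz":0},{"tx":0,"ty":0,"tz":0,"rx":0,"ry":0,"rz":0},{"tx":0,"ty":0,"tz":0,"rx":0,"ry":0,"rz":0},{"tx":0,"ty":0,"tz":0,"rx":0,"ry":0,"rz":0},{"tx":0,"ty":0,"tz":0,"rx":0,"ry":0,"rz":0}]'
python3 go.py 0.4765 0.2655 0.19 1.61
python3 - <<'E'
from h import *
W=cap('wrist','w7.png')
x0=0
cv2.imwrite('pics/v7.png',cv2.resize(W['pixels'],(800,600),interpolation=cv2.INTER_CUBIC))
E
```

```text
t: 21.35
position: [0.4755, 0.1806, 0.2009]
eef_rot: [-3.14, 0.001, 1.61]
wrist_force: [-0.3, 0.9, -0.6]
grip_width: 0.207
gripper_force: 24.8
t: 21.85
position: [0.4778, 0.1795, 0.2019]
eef_rot: [-3.141, 0.0, 1.609]
wrist_force: [0.0, -0.2, -0.7]
grip_width: 0.211
gripper_force: 24.9
t 21.9 pos [0.4778 0.1795 0.2019] rot [-3.141  0.     1.609] j [ 0.3   0.32  1.94 -0.    0.88  0.26] F [ 0.  -0.2 -0.7] w 0.211 f 24.9
rotvec [-0.0002  0.0001 -0.0011] shift [0.086  0.002  0.0119] dist 0.087
```

View pics/v7.png

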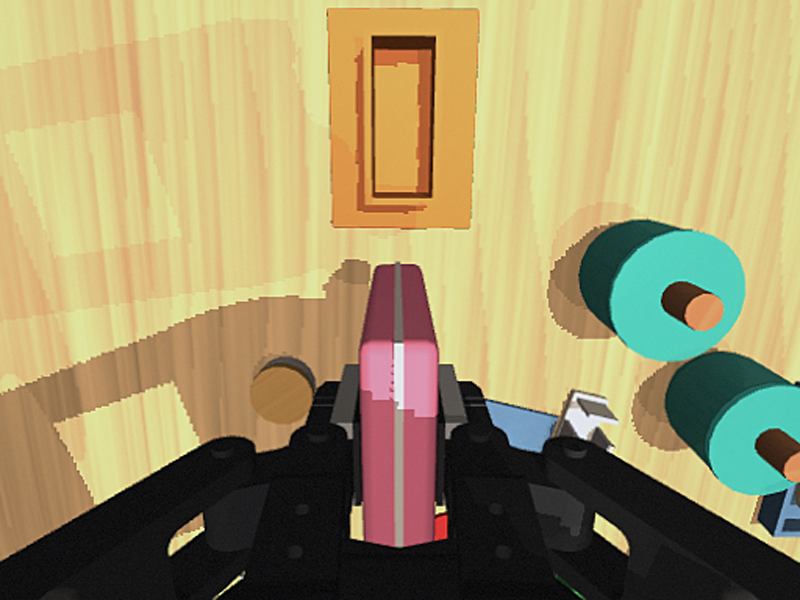

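The pocket opening at the wall tops has corners (372,36), (436,37), (433,198) and (372,196) at 1.5625×, aligned with the tool. The pink case hangs straight at (398,400).

```bash
python3 - <<'E'
from h import *
W=cap('wrist');p=onz(W,np.array([[372,36],[436,37],[433,198],[372,196]])/1.5625-.18,.045);print(p.round(4),p.mean(0).round(4),np.linalg.norm(p[0]-p[1]),np.linalg.norm(p[1]-p[2]))
f=onz(W,np.array([[328,9],[479,9],[471,228],[333,228]])/1.5625-.18,.001);print('foot',f.mean(0).round(4),np.linalg.norm(f[0]-f[1]),np.linalg.norm(f[1]-f[2]))
import subprocess;c=p.mean(0);print(subprocess.run(['python3','go.py',str(c[0]),str(c[1]),'0.13','1.61'],capture_output=True,text=True).stdout)
E
```

```text
[[0.4603 0.3071 0.045 ]
 [0.4937 0.3079 0.045 ]
 [0.4967 0.2246 0.045 ]
 [0.4624 0.2244 0.045 ]] [0.4783 0.266  0.045 ] 0.033461575782595274 0.08337705272389512
foot [0.4783 0.266  0.001 ] 0.08955998723840015 0.13048700306221045
t 21.9 pos [0.4776 0.1797 0.202 ] rot [-3.141  0.     1.609] j [0.3  0.32 1.94 0.   0.88 0.26] F [-0.6 -0.2 -1.2] w 0.211 f 24.9
rotvec [-0.0002  0.     -0.0008] shift [0.0862 0.004  0.072 ] dist 0.112
```

```bash
python3 -m handwheel '[{"tx":0.0288,"ty":0.0013,"tz":0,"rx":0,"ry":0,"rz":0},{"tx":0.0287,"ty":0.0013,"tz":0,"rx":0,"ry":0,"rz":0},{"tx":0.0287,"ty":0.0013,"tz":0,"rx":0,"ry":0,"rz":0},{"tx":0,"ty":0,"tz":0.03,"rx":0,"ry":0,"rz":0},{"tx":0,"ty":0,"tz":0.02,"rx":0,"ry":0,"rz":0},{"tx":0,"ty":0,"tz":0,"rx":0,"ry":0,"rz":0},{"tx":0,"ty":0,"tz":0,"rx":0,"ry":0,"rz":0},{"tx":0,"ty":0,"tz":0,"rx":0,"ry":0,"rz":0}]'
python3 go.py 0.4783 0.266 0.056 1.61
```

```text
t: 22.75
position: [0.4786, 0.2665, 0.1533]
eef_rot: [3.14, -0.001, 1.61]
wrist_force: [0.1, 0.3, -0.5]
grip_width: 0.207
gripper_force: 24.9
t 22.8 pos [0.4786 0.2665 0.1533] rot [ 3.14e+00 -1.00e-03  1.61e+00] j [0.45 0.43 1.91 0.   0.8  0.41] F [ 0.1  0.3 -0.5] w 0.207 f 24.9
rotvec [ 0.0014 -0.0006 -0.0005] shift [-0.0005 -0.0004  0.0973] dist 0.097
```

```bash
python3 -m handwheel '[{"tx":0,"ty":0,"tz":0.02,"rx":0,"ry":0,"rz":0},{"tx":0,"ty":0,"tz":0.02,"rx":0,"ry":0,"rz":0},{"tx":0,"ty":0,"tz":0.02,"rx":0,"ry":0,"rz":0},{"tx":0,"ty":0,"tz":0.02,"rx":0,"ry":0,"rz":0},{"tx":0,"ty":0,"tz":0.01,"rx":0,"ry":0,"rz":0},{"tx":0,"ty":0,"tz":0.006,"rx":0,"ry":0,"rz":0},{"tx":0,"ty":0,"tz":0,"rx":0,"ry":0,"rz":0},{"tx":0,"ty":0,"tz":0,"rx":0,"ry":0,"rz":0}]'
python3 -m handwheel '[{"tx":0,"ty":0,"tz":0.002,"rx":0,"ry":0,"rz":0},{"tx":0,"ty":0,"tz":0,"rx":0,"ry":0,"rz":0},{"tx":0,"ty":0,"tz":0,"rx":0,"ry":0,"rz":0}]'
```

```text
t: 23.55
position: [0.4783, 0.2666, 0.057]
eef_rot: [3.141, -0.0, 1.61]
wrist_force: [0.1, 0.2, -0.4]
grip_width: 0.208
gripper_force: 24.9
t: 23.85
position: [0.478, 0.2665, 0.0545]
eef_rot: [3.141, -0.0, 1.61]
wrist_force: [-0.7, 0.5, -0.1]
grip_width: 0.207
gripper_force: 24.9
```

```bash
python3 -m handwheel '[{"tx":0,"ty":0,"tz":0.001,"rx":0,"ry":0,"rz":0},{"tx":0,"ty":0,"tz":0,"rx":0,"ry":0,"rz":0}]'
python3 -m handwheel '[{"tx":0,"ty":0,"tz":0,"rx":0,"ry":0,"rz":0},{"tx":0,"ty":0,"tz":0,"rx":0,"ry":0,"rz":0},{"tx":0,"ty":0,"tz":0,"rx":0,"ry":0,"rz":0},{"tx":0,"ty":0,"tz":0,"rx":0,"ry":0,"rz":0}]' 0.6
python3 -m handwheel '[{"tx":0,"ty":0,"tz":-0.03,"rx":0,"ry":0,"rz":0},{"tx":0,"ty":0,"tz":-0.04,"rx":0,"ry":0,"rz":0},{"tx":0,"ty":0,"tz":-0.05,"rx":0,"ry":0,"rz":0},{"tx":0,"ty":0,"tz":-0.05,"rx":0,"ry":0,"rz":0},{"tx":0,"ty":0,"tz":-0.03,"rx":0,"ry":0,"rz":0},{"tx":0,"ty":0,"tz":0,"rx":0,"ry":0,"rz":0},{"tx":0,"ty":0,"tz":0,"rx":0,"ry":0,"rz":0},{"tx":0,"ty":0,"tz":0,"rx":0,"ry":0,"rz":0}]' 1
python3 - <<'E'
from h import *
W=cap('wrist','w8.png');S=cap('scene','s8.png')
cv2.imwrite('pics/v8.png',np.hstack([cv2.resize(W['pixels'][:260],(400,300)),cv2.resize(S['pixels'][120:240,300:420],(400,300),interpolation=cv2.INTER_CUBIC)]))
E
python3 go.py 0.564 -0.266 0.26 2.92
```

```text
t: 24.05
position: [0.4778, 0.2664, 0.0532]
eef_rot: [-3.142, 0.0, 1.61]
wrist_force: [-0.6, 0.1, 0.3]
grip_width: 0.211
gripper_force: 24.9
t: 24.45
position: [0.4779, 0.2664, 0.0532]
eef_rot: [3.142, -0.0, 1.61]
wrist_force: [0.8, 0.3, -0.6]
grip_width: 0.601
gripper_force: 0.0
t: 25.25
position: [0.4772, 0.2661, 0.2522]
eef_rot: [-3.14, 0.001, 1.61]
wrist_force: [-0.5, -0.5, -0.1]
grip_width: 0.998
gripper_force: 0.0
t 25.4 pos [0.4772 0.2661 0.2519] rot [-3.14e+00  1.00e-03  1.61e+00] j [ 0.45  0.32  1.81 -0.    1.02  0.41] F [-0.1  0.4 -0.8] w 1.002 f 0.0
rotvec [-2.40e-03 -6.00e-04 -1.31e+00] shift [-0.2016 -0.5    -0.0081] dist 0.539
```

View pics/v8.png

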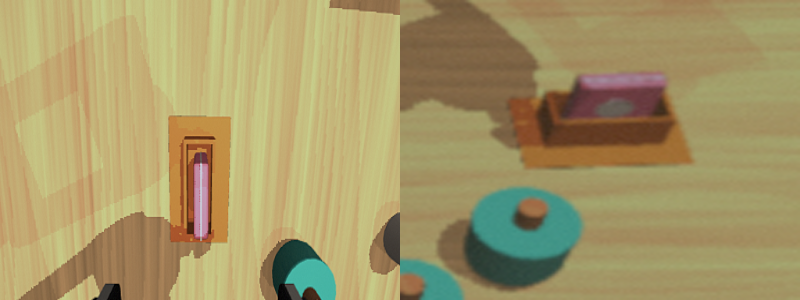

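The pink case stands upright in the pocket in both panels. Now the mug: I turn back and go above it.

```bash
python3 -m handwheel '[{"tx":0,"ty":0,"tz":0,"rx":0,"ry":0,"rz":-0.1456},{"tx":0,"ty":0,"tz":0,"rx":0,"ry":0,"rz":-0.1456},{"tx":0,"ty":0,"tz":0,"rx":0,"ry":0,"rz":-0.1456},{"tx":0,"ty":0,"tz":0,"rx":0,"ry":0,"rz":-0.1456},{"tx":0,"ty":0,"tz":0,"rx":0,"ry":0,"rz":-0.1456},{"tx":0,"ty":0,"tz":0,"rx":0,"ry":0,"rz":-0.1456},{"tx":0,"ty":0,"tz":0,"rx":0,"ry":0,"rz":-0.1456},{"tx":0,"ty":0,"tz":0,"rx":0,"ry":0,"rz":-0.1456}]' 1
python3 -m handwheel '[{"tx":0,"ty":0,"tz":0,"rx":0,"ry":0,"rz":-0.1456},{"tx":-0.0168,"ty":-0.0417,"tz":0,"rx":0,"ry":0,"rz":0},{"tx":-0.0168,"ty":-0.0417,"tz":0,"rx":0,"ry":0,"rz":0},{"tx":-0.0168,"ty":-0.0417,"tz":0,"rx":0,"ry":0,"rz":0},{"tx":-0.0168,"ty":-0.0417,"tz":0,"rx":0,"ry":0,"rz":0},{"tx":-0.0168,"ty":-0.0417,"tz":0,"rx":0,"ry":0,"rz":0},{"tx":-0.0168,"ty":-0.0417,"tz":0,"rx":0,"ry":0,"rz":0},{"tx":-0.0168,"ty":-0.0417,"tz":0,"rx":0,"ry":0,"rz":0}]'
python3 -m handwheel '[{"tx":-0.0168,"ty":-0.0417,"tz":0,"rx":0,"ry":0,"rz":0},{"tx":-0.0168,"ty":-0.0417,"tz":0,"rx":0,"ry":0,"rz":0},{"tx":-0.0168,"ty":-0.0417,"tz":0,"rx":0,"ry":0,"rz":0},{"tx":-0.0168,"ty":-0.0417,"tz":0,"rx":0,"ry":0,"rz":0},{"tx":-0.0168,"ty":-0.0417,"tz":0,"rx":0,"ry":0,"rz":0},{"tx":0,"ty":0,"tz":0,"rx":0,"ry":0,"rz":0},{"tx":0,"ty":0,"tz":0,"rx":0,"ry":0,"rz":0},{"tx":0,"ty":0,"tz":0,"rx":0,"ry":0,"rz":0}]'
python3 go.py 0.5632 -0.2666 0.13 2.924
python3 - <<'E'
from m import *
W=cap('wrist','w9.png');A=blob(W['pixels'],(5,100,100),(16,255,255),(150,20,400,160));print('knob',A[1],A[2],onz(W,[A[1]],.105)[0].round(4))
print(proj(W,[[.5615,-.2665,.095]]))
E
```

```text
t: 26.15
position: [0.4774, 0.2662, 0.2521]
eef_rot: [-3.14, -0.001, 2.781]
wrist_force: [0.7, 0.4, 0.5]
grip_width: 0.998
gripper_force: 0.0
t: 26.95
position: [0.5281, -0.046, 0.2522]
eef_rot: [-3.142, -0.002, 2.92]
wrist_force: [1.3, 0.8, 0.1]
grip_width: 1.001
gripper_force: 0.0
t: 27.75
position: [0.5642, -0.2651, 0.2523]
eef_rot: [3.141, -0.002, 2.921]
wrist_force: [-0.5, 0.6, -0.2]
grip_width: 1.0
gripper_force: 0.0
t 27.8 pos [ 0.5642 -0.2651  0.2523] rot [ 3.141e+00 -2.000e-03  2.921e+00] j [-0.49  0.42  1.64  0.    1.08 -1.84] F [-0.5  0.6 -0.2] w 1.0 f 0.0
rotvec [ 0.0007 -0.0018 -0.0034] shift [ 0.0007 -0.0017  0.1223] dist 0.122
knob [164.82336675 104.92556746] 2893.0 [ 0.4879 -0.324   0.105 ]
[[251.27586031 171.22126409]]
```

```bash
python3 -m handwheel '[{"tx":0.0005,"ty":-0.0015,"tz":0.04,"rx":0,"ry":0,"rz":-0.003},{"tx":0,"ty":0,"tz":0.04,"rx":0,"ry":0,"rz":0},{"tx":0,"ty":0,"tz":0.04,"rx":0,"ry":0,"rz":0},{"tx":0,"ty":0,"tz":0.04,"rx":0,"ry":0,"rz":0},{"tx":0,"ty":0,"tz":0.03,"rx":0,"ry":0,"rz":0},{"tx":0,"ty":0,"tz":0.013,"rx":0,"ry":0,"rz":0},{"tx":0,"ty":0,"tz":0,"rx":0,"ry":0,"rz":0},{"tx":0,"ty":0,"tz":0,"rx":0,"ry":0,"rz":0}]' 1 40
python3 -m handwheel '[{"tx":0,"ty":0,"tz":0,"rx":0,"ry":0,"rz":0},{"tx":0,"ty":0,"tz":0,"rx":0,"ry":0,"rz":0},{"tx":0,"ty":0,"tz":0,"rx":0,"ry":0,"rz":0},{"tx":0,"ty":0,"tz":0,"rx":0,"ry":0,"rz":0},{"tx":0,"ty":0,"tz":0,"rx":0,"ry":0,"rz":0}]' 0.5 40
python3 go.py 0.5349 -0.0534 0.16 2.924
```

```text
t: 28.6
position: [0.5647, -0.2673, 0.0514]
eef_rot: [-3.141, 0.001, 2.924]
wrist_force: [0.2, -0.4, 0.6]
grip_width: 1.003
gripper_force: 0.0
t: 29.1
position: [0.5649, -0.2678, 0.0521]
eef_rot: [-3.141, 0.003, 2.923]
wrist_force: [-1.3, 2.5, 12.2]
grip_width: 0.712
gripper_force: 41.4
t 29.1 pos [ 0.5649 -0.2678  0.0521] rot [-3.141e+00  3.000e-03  2.923e+00] j [-0.49  0.66  1.79  0.    0.68 -1.84] F [-1.3  2.5 12.2] w 0.712 f 41.4
rotvec [-0.0006  0.0026 -0.0007] shift [ 0.0756  0.2028 -0.1079] dist 0.242
```

```bash
python3 -m handwheel '[{"tx":0,"ty":0,"tz":-0.02,"rx":0,"ry":0,"rz":0},{"tx":0,"ty":0,"tz":-0.035,"rx":0,"ry":0,"rz":0},{"tx":0,"ty":0,"tz":-0.035,"rx":0,"ry":0,"rz":0},{"tx":0,"ty":0,"tz":-0.02,"rx":0,"ry":0,"rz":0},{"tx":0.0125,"ty":0.0338,"tz":0,"rx":0,"ry":0,"rz":0},{"tx":0.0125,"ty":0.0338,"tz":0,"rx":0,"ry":0,"rz":0},{"tx":0.0125,"ty":0.0338,"tz":0,"rx":0,"ry":0,"rz":0},{"tx":0.0125,"ty":0.0338,"tz":0,"rx":0,"ry":0,"rz":0}]'
python3 -m handwheel '[{"tx":0.0125,"ty":0.0338,"tz":0,"rx":0,"ry":0,"rz":0},{"tx":0.0125,"ty":0.0338,"tz":0,"rx":0,"ry":0,"rz":0},{"tx":0,"ty":0,"tz":0,"rx":0,"ry":0,"rz":0},{"tx":0,"ty":0,"tz":0,"rx":0,"ry":0,"rz":0},{"tx":0,"ty":0,"tz":0,"rx":0,"ry":0,"rz":0},{"tx":0,"ty":0,"tz":0,"rx":0,"ry":0,"rz":0}]'
python3 go.py 0.536 -0.0535 0.053 2.924
python3 - <<'E'
from h import *
W=cap('wrist','w10.png')
E
```

```text
t: 29.9
position: [0.5442, -0.1235, 0.1612]
eef_rot: [-3.142, 0.001, 2.923]
wrist_force: [0.9, 0.1, -1.3]
grip_width: 0.712
gripper_force: 44.5
t: 30.5
position: [0.5349, -0.0541, 0.1604]
eef_rot: [-3.142, 0.001, 2.922]
wrist_force: [-0.4, -0.3, -2.0]
grip_width: 0.715
gripper_force: 44.6
t 30.5 pos [ 0.5349 -0.0541  0.1604] rot [-3.142e+00  1.000e-03  2.922e+00] j [-0.16  0.41  1.93 -0.    0.8  -1.51] F [-0.4 -0.3 -2. ] w 0.715 f 44.6
rotvec [-0.0001  0.0006 -0.0017] shift [-0.0009  0.0008  0.1074] dist 0.107
```

```bash
python3 -m handwheel '[{"tx":-0.0005,"ty":0.0007,"tz":0.03,"rx":0,"ry":0,"rz":0},{"tx":0,"ty":0,"tz":0.03,"rx":0,"ry":0,"rz":0},{"tx":0,"ty":0,"tz":0.025,"rx":0,"ry":0,"rz":0},{"tx":0,"ty":0,"tz":0.012,"rx":0,"ry":0,"rz":0},{"tx":0,"ty":0,"tz":0.006,"rx":0,"ry":0,"rz":0},{"tx":0,"ty":0,"tz":0.004,"rx":0,"ry":0,"rz":0},{"tx":0,"ty":0,"tz":0,"rx":0,"ry":0,"rz":0},{"tx":0,"ty":0,"tz":0,"rx":0,"ry":0,"rz":0}]'
python3 -m handwheel '[{"tx":0,"ty":0,"tz":0.001,"rx":0,"ry":0,"rz":0},{"tx":0,"ty":0,"tz":0,"rx":0,"ry":0,"rz":0},{"tx":0,"ty":0,"tz":0,"rx":0,"ry":0,"rz":0}]'
```

```text
t: 31.35
position: [0.5358, -0.0527, 0.054]
eef_rot: [3.142, 0.001, 2.923]
wrist_force: [0.1, -0.0, -2.0]
grip_width: 0.711
gripper_force: 44.6
t: 31.65
position: [0.5354, -0.0526, 0.0525]
eef_rot: [3.142, 0.001, 2.923]
wrist_force: [-0.6, -0.7, -1.7]
grip_width: 0.715
gripper_force: 44.6
```

```bash
python3 -m handwheel '[{"tx":0,"ty":0,"tz":0.001,"rx":0,"ry":0,"rz":0},{"tx":0,"ty":0,"tz":0,"rx":0,"ry":0,"rz":0},{"tx":0,"ty":0,"tz":0,"rx":0,"ry":0,"rz":0}]'
python3 -m handwheel '[{"tx":0,"ty":0,"tz":0,"rx":0,"ry":0,"rz":0},{"tx":0,"ty":0,"tz":0,"rx":0,"ry":0,"rz":0},{"tx":0,"ty":0,"tz":0,"rx":0,"ry":0,"rz":0},{"tx":0,"ty":0,"tz":0,"rx":0,"ry":0,"rz":0}]' 1
python3 -m handwheel '[{"tx":0,"ty":0,"tz":-0.03,"rx":0,"ry":0,"rz":0},{"tx":0,"ty":0,"tz":-0.04,"rx":0,"ry":0,"rz":0},{"tx":0,"ty":0,"tz":-0.05,"rx":0,"ry":0,"rz":0},{"tx":0,"ty":0,"tz":-0.05,"rx":0,"ry":0,"rz":0},{"tx":0,"ty":0,"tz":-0.04,"rx":0,"ry":0,"rz":0},{"tx":0,"ty":0,"tz":0,"rx":0,"ry":0,"rz":0},{"tx":0,"ty":0,"tz":0,"rx":0,"ry":0,"rz":0},{"tx":0,"ty":0,"tz":0,"rx":0,"ry":0,"rz":0}]'
python3 - <<'E'
from h import *
W=cap('wrist','w11.png');print(proj(W,[[.5335,-.054,.094],[.5335,-.054,.004]]))
cv2.imwrite('pics/v11.png',cv2.resize(W['pixels'][90:240,145:345],(800,600),interpolation=cv2.INTER_CUBIC))
E
python3 go.py 0.4425 -0.263 0.25 2.924
```

```text
t: 31.95
position: [0.5353, -0.0526, 0.0512]
eef_rot: [3.142, 0.0, 2.923]
wrist_force: [-0.3, 1.1, -2.0]
grip_width: 0.717
gripper_force: 44.8
t: 32.35
position: [0.5353, -0.0526, 0.0512]
eef_rot: [3.142, 0.0, 2.923]
wrist_force: [-0.2, 0.0, 0.1]
grip_width: 0.998
gripper_force: 0.0
t: 33.15
position: [0.5345, -0.0525, 0.2602]
eef_rot: [-3.141, -0.002, 2.923]
wrist_force: [-0.7, 0.3, -0.5]
grip_width: 0.998
gripper_force: 0.0
[[251.80290818 170.93778734]
 [252.41753435 154.80254818]]
t 33.2 pos [ 0.5345 -0.0525  0.2599] rot [-3.141e+00 -2.000e-03  2.923e+00] j [-0.15  0.29  1.82 -0.    1.03 -1.51] F [-0.5  0.4  0.7] w 1.0 f 0.0
rotvec [-0.0002 -0.0023 -0.0006] shift [ 0.0443 -0.2254  0.0099] dist 0.23
```

View pics/v11.png

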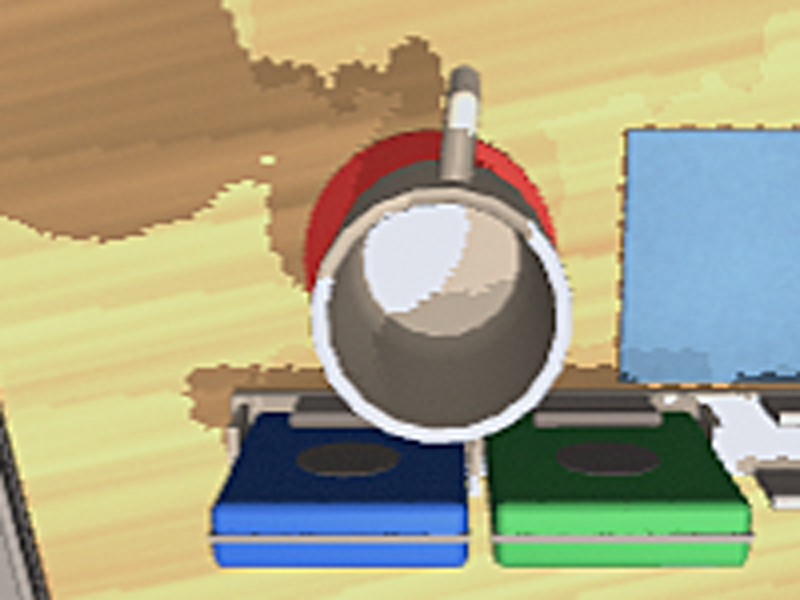

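The mug stands upright on the red coaster, rim centre (442,314), about 4 mm off-centre of the 12 mm allowed. Blue and green are undisturbed. Now the pot.

```bash
python3 -m handwheel '[{"tx":0.0074,"ty":-0.0376,"tz":0,"rx":0,"ry":0,"rz":0},{"tx":0.0074,"ty":-0.0376,"tz":0,"rx":0,"ry":0,"rz":0},{"tx":0.0074,"ty":-0.0376,"tz":0,"rx":0,"ry":0,"rz":0},{"tx":0.0074,"ty":-0.0376,"tz":0,"rx":0,"ry":0,"rz":0},{"tx":0.0074,"ty":-0.0376,"tz":0,"rx":0,"ry":0,"rz":0},{"tx":0.0074,"ty":-0.0376,"tz":0,"rx":0,"ry":0,"rz":0},{"tx":0,"ty":0,"tz":0,"rx":0,"ry":0,"rz":0},{"tx":0,"ty":0,"tz":0,"rx":0,"ry":0,"rz":0}]' 0.6 30
python3 -m handwheel '[{"tx":0,"ty":0,"tz":0,"rx":0,"ry":0,"rz":0},{"tx":0,"ty":0,"tz":0,"rx":0,"ry":0,"rz":0},{"tx":0,"ty":0,"tz":0,"rx":0,"ry":0,"rz":0}]'
python3 - <<'E'
from m import *
W=cap('wrist','w12.png');p=proj(W,[[.4425,-.263,.105]])[0];u,v=int(p[0]),int(p[1])
A=blob(W['pixels'],(5,100,60),(16,255,255),(u-22,v-22,u+22,v+22));print(p,A[1],A[2],onz(W,[A[1]],.104)[0].round(4))
E
python3 go.py 0.4425 -0.263 0.083 2.924
```

```text
t: 34.0
position: [0.4422, -0.2635, 0.26]
eef_rot: [3.141, -0.002, 2.921]
wrist_force: [-0.7, 0.3, 0.5]
grip_width: 0.599
gripper_force: 0.0
t: 34.3
position: [0.4434, -0.2624, 0.2611]
eef_rot: [3.141, -0.0, 2.925]
wrist_force: [1.0, -0.3, -0.5]
grip_width: 0.599
gripper_force: 0.0
[252.6427721  172.95504743] [253.17350158 172.21293375] 317.0 [ 0.4421 -0.2624  0.104 ]
t 34.4 pos [ 0.4434 -0.2625  0.2611] rot [ 3.142 -0.     2.925] j [-0.59  0.26  1.87  0.    1.02 -1.95] F [0.7 0.1 0.7] w 0.599 f 0.0
rotvec [ 0.0001 -0.0002  0.0007] shift [ 0.0008 -0.0007  0.1781] dist 0.178
```

The knob is found at (0.442,−0.262), as expected. Descend and grip.

```bash
python3 -m handwheel '[{"tx":0.001,"ty":0,"tz":0.04,"rx":0,"ry":0,"rz":0},{"tx":0,"ty":0,"tz":0.04,"rx":0,"ry":0,"rz":0},{"tx":0,"ty":0,"tz":0.04,"rx":0,"ry":0,"rz":0},{"tx":0,"ty":0,"tz":0.03,"rx":0,"ry":0,"rz":0},{"tx":0,"ty":0,"tz":0.018,"rx":0,"ry":0,"rz":0},{"tx":0,"ty":0,"tz":0.01,"rx":0,"ry":0,"rz":0},{"tx":0,"ty":0,"tz":0,"rx":0,"ry":0,"rz":0},{"tx":0,"ty":0,"tz":0,"rx":0,"ry":0,"rz":0}]'
python3 -m handwheel '[{"tx":0,"ty":0,"tz":0,"rx":0,"ry":0,"rz":0},{"tx":0,"ty":0,"tz":0,"rx":0,"ry":0,"rz":0},{"tx":0,"ty":0,"tz":0,"rx":0,"ry":0,"rz":0},{"tx":0,"ty":0,"tz":0,"rx":0,"ry":0,"rz":0},{"tx":0,"ty":0,"tz":0,"rx":0,"ry":0,"rz":0},{"tx":0,"ty":0,"tz":0,"rx":0,"ry":0,"rz":0}]' 0.1 30
python3 -m handwheel '[{"tx":0,"ty":0,"tz":-0.02,"rx":0,"ry":0,"rz":0},{"tx":0,"ty":0,"tz":-0.04,"rx":0,"ry":0,"rz":0},{"tx":0,"ty":0,"tz":-0.04,"rx":0,"ry":0,"rz":0},{"tx":0,"ty":0,"tz":-0.03,"rx":0,"ry":0,"rz":0},{"tx":0,"ty":0,"tz":0,"rx":0,"ry":0,"rz":0},{"tx":0,"ty":0,"tz":0,"rx":0,"ry":0,"rz":0}]'
python3 go.py 0.5535 0.039 0.215 2.924
```

```text
t: 35.15
position: [0.4426, -0.2631, 0.0839]
eef_rot: [-3.141, 0.001, 2.924]
wrist_force: [-0.4, 0.3, 0.6]
grip_width: 0.601
gripper_force: 0.0
t: 35.75
position: [0.4427, -0.2635, 0.0841]
eef_rot: [-3.141, 0.002, 2.923]
wrist_force: [-0.6, -0.8, 8.2]
grip_width: 0.217
gripper_force: 29.2
t: 36.35
position: [0.4423, -0.2631, 0.2138]
eef_rot: [-3.141, 0.002, 2.923]
wrist_force: [-1.1, 0.1, -1.7]
grip_width: 0.222
gripper_force: 29.9
t 36.4 pos [ 0.4423 -0.2631  0.2138] rot [-3.141e+00  2.000e-03  2.923e+00] j [-0.6   0.31  1.92 -0.    0.9  -1.95] F [-1.1  0.1 -1.7] w 0.222 f 29.9
rotvec [-0.0006  0.0016 -0.0006] shift [-0.0434  0.319  -0.0012] dist 0.322
```

```bash
python3 -m handwheel '[{"tx":-0.0054,"ty":0.04,"tz":0,"rx":0,"ry":0,"rz":0},{"tx":-0.0054,"ty":0.04,"tz":0,"rx":0,"ry":0,"rz":0},{"tx":-0.0054,"ty":0.04,"tz":0,"rx":0,"ry":0,"rz":0},{"tx":-0.0054,"ty":0.04,"tz":0,"rx":0,"ry":0,"rz":0},{"tx":-0.0054,"ty":0.04,"tz":0,"rx":0,"ry":0,"rz":0},{"tx":-0.0054,"ty":0.04,"tz":0,"rx":0,"ry":0,"rz":0},{"tx":-0.0054,"ty":0.04,"tz":0,"rx":0,"ry":0,"rz":0},{"tx":-0.0054,"ty":0.039,"tz":0,"rx":0,"ry":0,"rz":0}]'
python3 -m handwheel '[{"tx":0,"ty":0,"tz":0,"rx":0,"ry":0,"rz":0},{"tx":0,"ty":0,"tz":0,"rx":0,"ry":0,"rz":0},{"tx":0,"ty":0,"tz":0,"rx":0,"ry":0,"rz":0},{"tx":0,"ty":0,"tz":0,"rx":0,"ry":0,"rz":0}]'
python3 go.py 0.5535 0.039 0.087 2.924
```

```text
t: 37.15
position: [0.5528, 0.0408, 0.2116]
eef_rot: [-3.141, -0.002, 2.924]
wrist_force: [0.1, -0.0, -1.1]
grip_width: 0.218
gripper_force: 29.9
t: 37.55
position: [0.5528, 0.0382, 0.2127]
eef_rot: [-3.141, -0.001, 2.922]
wrist_force: [-0.5, -1.0, -1.6]
grip_width: 0.222
gripper_force: 29.9
t 37.5 pos [0.5528 0.0382 0.2127] rot [-3.141e+00 -1.000e-03  2.922e+00] j [ 0.01  0.37  1.84 -0.    0.94 -1.34] F [-0.5 -1.  -1.6] w 0.222 f 29.9
rotvec [-0.0003 -0.0009 -0.0018] shift [-0.0005  0.001   0.1257] dist 0.126
```

```bash
python3 -m handwheel '[{"tx":-0.0005,"ty":0.001,"tz":0.03,"rx":0,"ry":0,"rz":0},{"tx":0,"ty":0,"tz":0.03,"rx":0,"ry":0,"rz":0},{"tx":0,"ty":0,"tz":0.03,"rx":0,"ry":0,"rz":0},{"tx":0,"ty":0,"tz":0.02,"rx":0,"ry":0,"rz":0},{"tx":0,"ty":0,"tz":0.01,"rx":0,"ry":0,"rz":0},{"tx":0,"ty":0,"tz":0.006,"rx":0,"ry":0,"rz":0},{"tx":0,"ty":0,"tz":0,"rx":0,"ry":0,"rz":0},{"tx":0,"ty":0,"tz":0,"rx":0,"ry":0,"rz":0}]'
python3 -m handwheel '[{"tx":0,"ty":0,"tz":0.001,"rx":0,"ry":0,"rz":0},{"tx":0,"ty":0,"tz":0.001,"rx":0,"ry":0,"rz":0},{"tx":0,"ty":0,"tz":0,"rx":0,"ry":0,"rz":0},{"tx":0,"ty":0,"tz":0,"rx":0,"ry":0,"rz":0}]'
```

```text
t: 38.35
position: [0.5546, 0.0398, 0.088]
eef_rot: [3.141, 0.001, 2.923]
wrist_force: [-0.5, -0.2, -0.8]
grip_width: 0.217
gripper_force: 30.0
t: 38.75
position: [0.5541, 0.04, 0.0854]
eef_rot: [3.142, 0.0, 2.924]
wrist_force: [-0.7, 0.4, -0.8]
grip_width: 0.216
gripper_force: 30.0
```

```bash
python3 -m handwheel '[{"tx":0,"ty":0,"tz":0.001,"rx":0,"ry":0,"rz":0},{"tx":0,"ty":0,"tz":0.001,"rx":0,"ry":0,"rz":0},{"tx":0,"ty":0,"tz":0,"rx":0,"ry":0,"rz":0},{"tx":0,"ty":0,"tz":0,"rx":0,"ry":0,"rz":0}]'
python3 -m handwheel '[{"tx":0,"ty":0,"tz":0,"rx":0,"ry":0,"rz":0},{"tx":0,"ty":0,"tz":0,"rx":0,"ry":0,"rz":0},{"tx":0,"ty":0,"tz":0,"rx":0,"ry":0,"rz":0},{"tx":0,"ty":0,"tz":0,"rx":0,"ry":0,"rz":0}]' 0.6
python3 -m handwheel '[{"tx":0,"ty":0,"tz":-0.02,"rx":0,"ry":0,"rz":0},{"tx":0,"ty":0,"tz":-0.04,"rx":0,"ry":0,"rz":0},{"tx":0,"ty":0,"tz":-0.05,"rx":0,"ry":0,"rz":0},{"tx":0,"ty":0,"tz":-0.05,"rx":0,"ry":0,"rz":0},{"tx":0,"ty":0,"tz":-0.05,"rx":0,"ry":0,"rz":0},{"tx":0,"ty":0,"tz":0,"rx":0,"ry":0,"rz":0},{"tx":0,"ty":0,"tz":0,"rx":0,"ry":0,"rz":0},{"tx":0,"ty":0,"tz":0,"rx":0,"ry":0,"rz":0}]'
python3 - <<'E'
from h import *
W=cap('wrist','w13.png');S=cap('scene','s13.png')
cv2.imwrite('pics/v13.png',np.hstack([cv2.resize(W['pixels'][70:270,90:390],(450,300)),cv2.resize(S['pixels'][120:250,180:400],(350,300))]))
cv2.imwrite('pics/v13.png',np.vstack([cv2.resize(W['pixels'][70:270,100:400],(450,300)),cv2.resize(S['pixels'][120:253,190:390],(450,300),interpolation=cv2.INTER_CUBIC)]))
E
```

```text
t: 39.15
position: [0.554, 0.0399, 0.0832]
eef_rot: [3.142, -0.0, 2.923]
wrist_force: [-0.4, -0.4, 1.0]
grip_width: 0.217
gripper_force: 30.1
t: 39.55
position: [0.554, 0.0399, 0.0832]
eef_rot: [3.142, -0.0, 2.923]
wrist_force: [0.3, -0.3, -0.1]
grip_width: 0.601
gripper_force: 0.0
t: 40.35
position: [0.5533, 0.0399, 0.2921]
eef_rot: [-3.141, -0.002, 2.923]
wrist_force: [-0.4, -0.4, -0.5]
grip_width: 0.603
gripper_force: 0.0
```

View pics/v13.png

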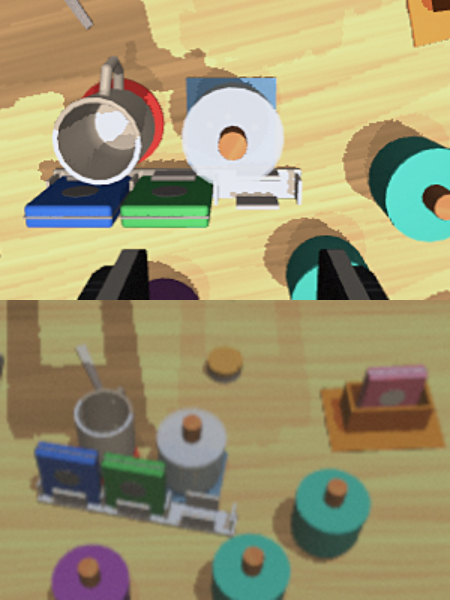

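The mug is on red, the pot is centred on blue, blue and green are in the rail, and pink is in the pocket, all upright. The arm is clear, so I hand in.

```bash
python3 -c "from plant import robot; print(robot.sign_off())"
```

```text
the job is handed in; nothing more can be done
None
```

The job is done and handed in at about 40 s of the 136 s: the pink case stands in the orange pocket, the mug is back on the red coaster (about 4 mm off centre), the pot is on the blue coaster, and the blue and green cases are still in the rail.

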